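Pack the marbling caddy

ROBOT

A 7-joint arm with a two-finger parallel gripper is mounted at the origin on the work surface; the furniture and walls round the work are solid. World frame = base frame: x ahead of the robot, y to its left, z up, the work surface at z = 0. Lengths are in m, angles in rad, forces in N, time in s.
With the tool pointing down it reaches from about 0.425 to 0.925 m from the base axis. Payload 6.8 kg.
Tool frame: the origin (TCP) lies at the very end of the fingers, on their centre line; the grasp point (between the pads) lies 19 mm behind it; z points along the fingers, x is the direction in which the jaws open and shut, and the axes are right-handed (so a half turn about z gives the same grasp; the last joint's range is limited). The gripper opens to 85 mm and grips with 20 to 120 N. Pads are 22 mm wide; open, the fingers measure 114 mm over their backs; the gripper's body (76 mm by 85 mm) begins 54 mm behind the grasp point. The pads swing forward as they close: fully open they stand 13 mm farther back than shut.
Start: joints at [-1.239, 0.477, 0.022, 1.555, -0.011, 1.109, -0.083], TCP at [0.287, 0.611, 0.231] pointing down, gripper open.
Joint ranges: [-2.96, 2.96], [-0.34, 2.1], [-1.41, 1.46], [0.24, 2.44], [-1.37, 4.51], [0.17, 1.92], [-2.96, 2.96]. Speed limits (rad/s): [2.39, 2.39, 3.14, 3.14, 3.14, 3.14, 3.14].

INTERFACE

Orientations are given as a rotation vector (axis times angle).
In Python, from bench import r, grab_frame gives the robot as it stands. The module is installed in compiled form; this text tells all that it offers.
- The arm moves only by the tool send_rows, never from a script. Its argument "series" is a list of rows, each a list of 2 entries, a list of its own where there are three numbers: the shift along the tool's x, y, z in m, then the turn, a rotation vector about the tool's x, y, z in units of 5 degrees (1.0 is 5 degrees). A call has 1 to 20 rows; each row shifts and turns the commanded pose from where the row before left it, along the tool's axes as they then stand; what a row does not reach is not made up. A row lasts 1/8 s, in which the tool goes at most 62.5 mm and 10.7 degrees, less where a joint would pass 70% of its speed; a pose out of reach is approached as far as the arm can. A call is refused whole if a number of a shift passes 0.0625 or a number of a turn 1, either way. A call with a gripper value outside its range is refused whole. "fingers" is the closure in counts, from 0 (fully open) to 255 (shut), set as the call begins (left out, the last holds). The fingers move at their own pace and stop on an object; "grip_force" is the grip in N (left out, the last holds). Time passes only in rows, so rows that do not move let the fingers close. It gives the time, the measured TCP pose, the force and the opening at its end, in the units of the state.
- r.get_obs(): the state, without advancing time (a new reading comes with each control period).
- grab_frame(name): name is "side" or "top" or "wrist"; returns a dict with "frame" (480x640x3 uint8, red, green, blue), "fx", "fy", "cx", "cy" (pixels), "origin" and "rotation" of the camera in the world; the wrist camera has in their place "T_tool_cam" (4x4, takes a point from camera to tool coordinates, whose origin is the TCP and whose axes are the tool frame's). Camera axes: x right, y down, z forward; pixel columns grow to the right and rows downward; lengths in m; the calibration is good to about 2 mm. A picture is of the moment at which its call begins: read the wrist's pose just before it. There is no depth.
- r.hand_in(): hands the job in, once; it reports no verdict.
The state is a dict: "clock": time; "joints": joint angles; "qvel": joint speeds; "tau": joint torques, N m; "tcp_pos": TCP position; "orientation": TCP orientation; "contact_force": force on the tool from outside, world axes, zero at the start; "moment": the same for the moment, N m; "grip_width": finger opening in m.
Only numpy, scipy, OpenCV 4.12 (cv2) and the standard library are available. Lean on these libraries where they do the work, as an engineer would, in place of code of your own. Each camera call takes 0.05 s, during which the arm holds its last target.

TASK

Pack the plywood caddy: in its front row, nearest the robot, stand the low open jar in the middle bay, between the jar of brushes on its left and the jar with the stirring stick on its right (as seen from the robot), and put the wooden lid on the low jar. Of the three identical white closed jars only one is full, which only its weight tells: stand that one in the bay directly behind the low jar and leave the two empty ones upright on the table outside the caddy. Do not tip the open jars over or disturb the twig jar and the dropper bottle on the table.

Things in the scene. Friction and masses are not known exactly. Their poses are not given: they have to be found in the camera images.
- caddy: Plywood tray, fixed, 180 (its x) by 258 mm (y), 6 mm floor, walls to 20 mm above the table. Origin: centre of underside; x to the back, y left, yaw within 0.22. Front bays 78x78 mm, centred at x -45, y +84 (left), 0, -84 (right); middle back bay 84x78 mm, centred at x +42, y 0. Dropper bottles up to 99 mm tall and an offcut are fixed in the outer ones. Hold jars above their lowest 14 mm
- brush_jar: Glass jar with six stubby wooden brushes in it: 55 mm diameter up to 57 mm, then a neck 48 mm wide from 59 mm to the rim at 69 mm; brushes reach 122 mm, so hold it by the neck to keep them below the gripper. 0.2 to 0.32 kg. Origin: centre of the underside, z up
- stick_jar: Small open glass jar with one thin wooden stirring stick leaning in it. Glass 46 mm diameter, 49 mm tall; the stick's top is at 88 mm. 0.1 to 0.15 kg. Origin: centre of the underside, z up.
- low_jar: Low, wide open glass jar, nothing standing in it, a yellowish layer at the bottom: 52 mm outer diameter, 44 mm tall, mouth 37 mm clear. 0.11 to 0.17 kg. Origin: centre of the underside, z up
- lid: Turned wooden lid for the low jar: disc 55 mm diameter (z 6 to 12 mm), below it a plug 28 mm in diameter that goes into the mouth, above it a knob 20 mm in diameter (z 12 to 31 mm). Origin: centre of the plug's underside, z up. Starts knob up on the table; on the jar its origin is 38 mm above the jar's underside. 0.03 to 0.04 kg
- tub_a: White closed jar with grey cap and paper label, body 54 mm in diameter up to 48 mm height, then a shoulder, cap 48 mm wide, 82 mm tall in all; one of three that look alike (tub_a, tub_b, tub_c). One of them, any, is full (0.24 to 0.36 kg), the other two are empty (0.035 to 0.055 kg); only the weight tells. Origin: centre of the underside, z up
- tub_b: White closed jar with grey cap and paper label, body 54 mm in diameter up to 48 mm height, then a shoulder, cap 48 mm wide, 82 mm tall in all; one of three that look alike (tub_a, tub_b, tub_c). One of them, any, is full (0.24 to 0.36 kg), the other two are empty (0.035 to 0.055 kg); only the weight tells. Origin: centre of the underside, z up
- tub_c: White closed jar with grey cap and paper label, body 54 mm in diameter up to 48 mm height, then a shoulder, cap 48 mm wide, 82 mm tall in all; one of three that look alike (tub_a, tub_b, tub_c). One of them, any, is full (0.24 to 0.36 kg), the other two are empty (0.035 to 0.055 kg); only the weight tells. Origin: centre of the underside, z up
- twig_jar: Bystander: glass jar with two long twigs in it, 334 mm tall, loose. Origin: on its underside, at the middle of its 70 by 138 mm outline (the jar itself is 58 mm across, centred at its x -6, y +40 mm)
- dropper: Bystander: slim dropper bottle with a pointed white cap, 31 mm diameter, 92 mm tall, loose on the table. Origin: centre of the underside
Things that resemble listed ones, but are neither listed nor needed, are in the scene too. Leave any red look-alike of the tub_a alone.

How it is judged:
By the outcome, as a careful person would: the job done as asked, in the order asked, and still so for the second after the job is handed in, with the robot touching nothing.
It also fails if it takes over 134 s, if anything falls off the work surface, if the arm or the gripper's body presses on something with over 40 N, if the wrist force passes 120 N, or if a joint passes its speed limit or range.

## Working session

There is one attempt and no reset: what is moved stays moved. The work goes in short steps, Python scripts to look and compute and a tool call to move; the robot and the scene stay as the last step left them, time stands still between calls to the robot, and variables do not carry over. Pictures are saved under pics/ and viewed, and the job is handed in when it is done.

Besides the shell and the picture viewer there is one more tool, called after "Call:" as a command line: name --argument value ..., lists and objects as JSON in quotes. send_rows: Moves the arm, as the interface text tells. Its arguments: {"type":"object","properties":{"series":{"type":"array"},"fingers":{"type":"number"},"grip_force":{"type":"number"}},"required":["series"]}

```bash
mkdir -p pics; python3 - <<'E'
from bench import r, grab_frame
import cv2,numpy as np
np.set_printoptions(precision=4,suppress=True)
print(r.get_obs())
for n in ["side","top","wrist"]:
    f=grab_frame(n); cv2.imwrite(f"pics/{n}0.png",f["frame"][:,:,::-1])
    print(n,{k:v for k,v in f.items() if k!="frame"})
    np.savez(f"{n}0.npz",**f)
E
```

```text
{'clock': 0.0, 'joints': array([-1.2391,  0.4777,  0.0223,  1.5564, -0.0115,  1.1093, -0.0831]), 'qvel': array([ 0.0014, -0.0026, -0.0012,  0.0027, -0.0009, -0.001 ,  0.0002]), 'tau': array([  0.0001, -59.6452,   1.6087, -28.1188,   0.0126,   0.0094,
        -0.    ]), 'tcp_pos': array([0.2872, 0.6102, 0.2304]), 'orientation': array([ 2.6516,  1.6828, -0.0022]), 'contact_force': array([-0.9233,  0.3423,  0.421 ]), 'moment': array([-0.0152,  0.0044, -0.0325]), 'grip_width': 0.08531264402489351}
side {'fx': 561.3872901948532, 'fy': 561.3872901948532, 'cx': 321.51111937553367, 'cy': 242.58824599907152, 'origin': array([ 0.3699, -1.0209,  0.8661]), 'rotation': array([-2.2589,  0.0571, -0.0461])}
top {'fx': 522.3594242372811, 'fy': 522.3594242372811, 'cx': 322.14815289314816, 'cy': 237.84903187467717, 'origin': array([ 0.2977, -0.0627,  1.5903]), 'rotation': array([-2.1411,  2.1986, -0.1064])}
wrist {'fx': 378.02022448759345, 'fy': 378.02022448759345, 'cx': 323.1477750229264, 'cy': 232.45988150386884, 'T_tool_cam': array([[ 1.    ,  0.0009,  0.    ,  0.0001],
       [-0.0008,  0.9462,  0.3236, -0.0833],
       [ 0.0003, -0.3236,  0.9462, -0.1425],
       [ 0.    ,  0.    ,  0.    ,  1.    ]])}
```

View pics/side0.png

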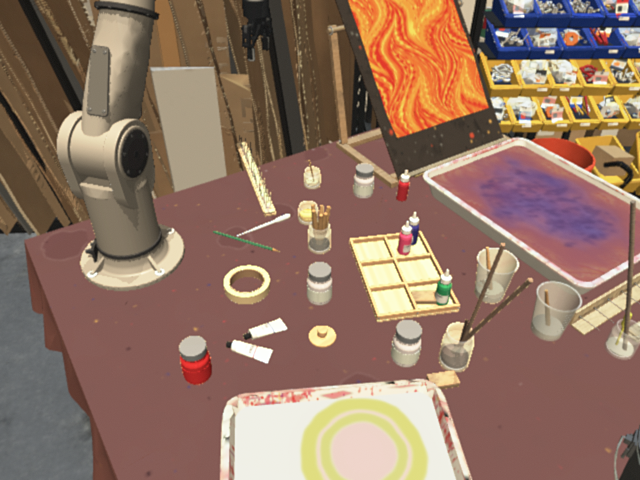

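View pics/top0.png

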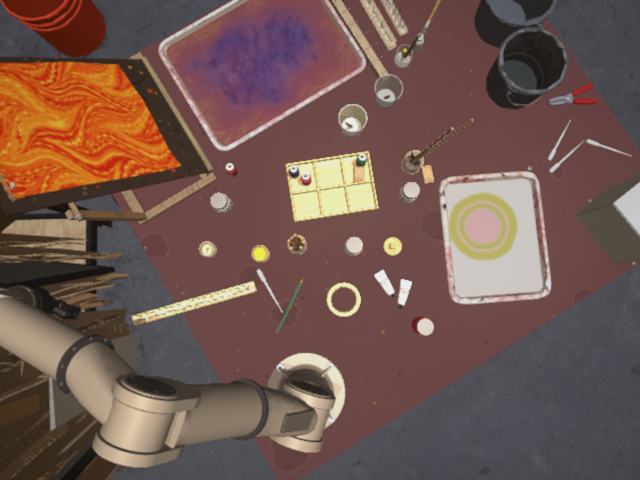

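View pics/wrist0.png

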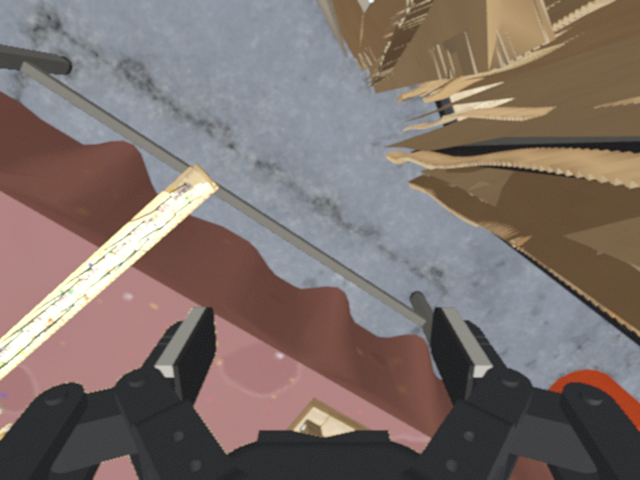

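```bash
cat > h.py <<'E'
import cv2,numpy as np
from scipy.spatial.transform import Rotation as R
np.set_printoptions(precision=4,suppress=True)
def load(n): return dict(np.load(n,allow_pickle=True))
def wristpose(f,obs):
    Rt=R.from_rotvec(obs["orientation"]).as_matrix(); T=f["T_tool_cam"]
    return np.array(obs["tcp_pos"])+Rt@T[:3,3], Rt@T[:3,:3]
def cam(f,obs=None):
    if "origin" in f: return np.array(f["origin"]), R.from_rotvec(f["rotation"]).as_matrix()
    return wristpose(f,obs)
def ray(f,u,v,obs=None):
    o,M=cam(f,obs); d=M@np.array([(u-f["cx"])/f["fx"],(v-f["cy"])/f["fy"],1]); return o,d
def plane(f,u,v,z,obs=None):
    o,d=ray(f,u,v,obs); return o+d*(z-o[2])/d[2]
def proj(f,p,obs=None):
    o,M=cam(f,obs); c=M.T@(np.array(p)-o); return np.array([f["fx"]*c[0]/c[2]+f["cx"],f["fy"]*c[1]/c[2]+f["cy"]])
def tri(f1,p1,f2,p2):
    o1,d1=ray(f1,*p1);o2,d2=ray(f2,*p2)
    A=np.stack([d1,-d2],1); s=np.linalg.lstsq(A,o2-o1,rcond=None)[0]
    a=o1+s[0]*d1;b=o2+s[1]*d2
    return (a+b)/2,np.linalg.norm(a-b)
def crop(im,x0,y0,x1,y1,s):
    return cv2.resize(im[y0:y1,x0:x1],None,fx=s,fy=s,interpolation=cv2.INTER_CUBIC)
E
python3 - <<'E'
from h import *
t=load("top0.npz"); s=load("side0.npz")
cv2.imwrite("pics/t_crop.png",crop(t["frame"][:,:,::-1],190,140,450,335,3))
cv2.imwrite("pics/s_crop.png",crop(s["frame"][:,:,::-1],170,150,500,390,2.4))
for n,p,z in [("brush",(297,244),.05),("low",(261,254),.02),("stick",(207,249),.03),("t1",(221,203),.082),("t2",(354,245),.082),("t3",(411,191),.082),("lid",(392,246),.012),("red",(424,326),.08),("drop",(231,169),.09),("twig",(413,161),.03)]:
    P=plane(t,*p,z); print(n,P,np.hypot(*P[:2]),proj(s,P))
for p in [(286,163),(370,152),(379,209),(295,221)]: print(plane(t,*p,.02))
E
```

```text
brush [0.4345 0.0119 0.05  ] 0.43470922885777347 [319.0779 230.9709]
low [0.4099 0.1225 0.02  ] 0.42776859833260383 [306.8588 213.4819]
stick [0.4285 0.2829 0.03  ] 0.5134259330367726 [311.4658 175.5667]
t1 [0.5578 0.2299 0.082 ] 0.6033470028842605 [361.7116 168.7813]
t2 [ 0.4244 -0.1547  0.082 ] 0.4517067412760759 [318.6846 268.5627]
t3 [ 0.5785 -0.3265  0.082 ] 0.6642822897622274 [406.3262 328.2039]
lid [ 0.4242 -0.2739  0.012 ] 0.5049501532061483 [321.3805 334.6611]
red [ 0.1872 -0.3471  0.08  ] 0.39436089306847516 [192.566  344.8996]
drop [0.6563 0.1983 0.09  ] 0.6856472299904782 [401.256  171.9409]
twig [ 0.6806 -0.3457  0.03  ] 0.7633305836177743 [458.2159 352.4459]
[0.6873 0.0417 0.02  ]
[ 0.7147 -0.2168  0.02  ]
[ 0.5373 -0.2379  0.02  ]
[0.5073 0.0179 0.02  ]
```

View pics/t_crop.png

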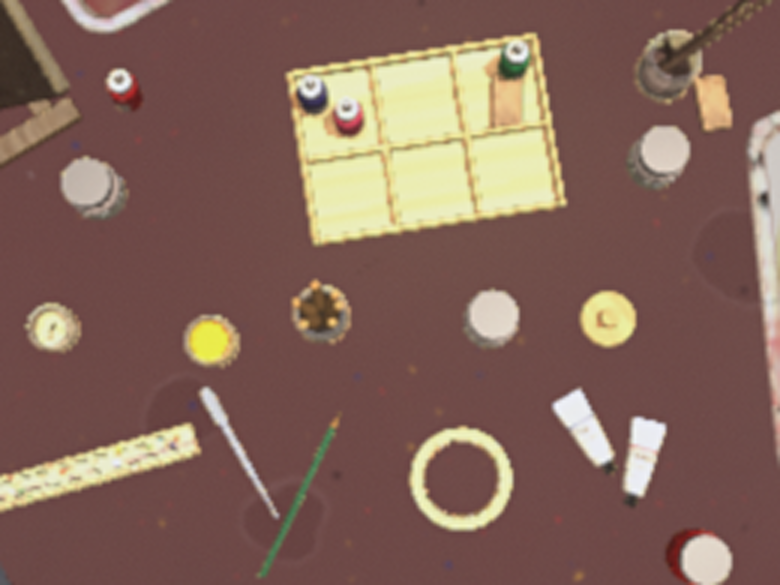

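View pics/s_crop.png

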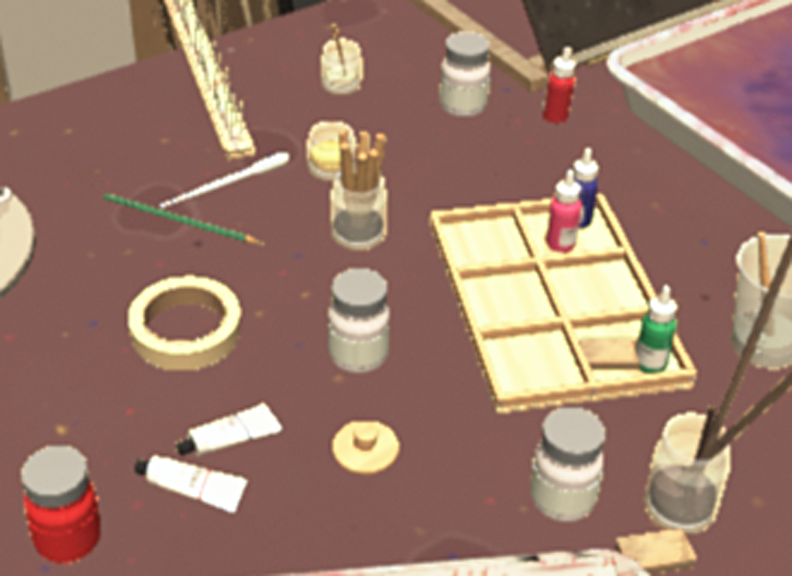

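```bash
python3 - <<'E'
from h import *
t=load("top0.npz"); s=load("side0.npz"); im=t["frame"][:,:,::-1].copy()
hsv=cv2.cvtColor(im,cv2.COLOR_BGR2HSV); lab=cv2.cvtColor(im,cv2.COLOR_BGR2LAB)
def circ(P,r): return [proj(t,[P[0]+r*np.cos(a),P[1]+r*np.sin(a),P[2]]) for a in np.linspace(0,2*np.pi,40)]
big=cv2.resize(im,None,fx=6,fy=6,interpolation=cv2.INTER_CUBIC)
def dr(P,r,c):
    pts=(np.array(circ(P,r))*6+2.5).astype(int); cv2.polylines(big,[pts.reshape(-1,1,2)],True,c,1)
# caddy: yellowish mask (not maroon)
x0,y0,x1,y1=275,140,390,232
m=((hsv[...,2]>120)).astype(np.uint8); mm=np.zeros_like(m); mm[y0:y1,x0:x1]=m[y0:y1,x0:x1]
n,l,st,ce=cv2.connectedComponentsWithStats(mm); k=1+np.argmax(st[1:,4])
c=max(cv2.findContours((l==k).astype(np.uint8),0,1)[0],key=cv2.contourArea)
W=np.array([plane(t,u+0,v+0,.02)[:2] for u,v in c[:,0]]).astype(np.float32)
rc=cv2.minAreaRect(W); print("caddy",rc)
# blobs
for n_,p,z,w in [("t1",(221,203),.082,14),("t2",(354,245),.082,14),("t3",(411,191),.082,14),("lid",(392,246),.012,14),("low",(261,254),.01,14),("stick",(207,249),.049,14),("brush",(297,244),.069,14)]:
    x,y=p; sub=im[y-w:y+w,x-w:x+w].astype(int)
    d=np.abs(lab[y-w:y+w,x-w:x+w].astype(int)-np.median(lab[235:240,315:325].reshape(-1,3),0)).sum(2)
    if n_[0]=="t": msk=(hsv[y-w:y+w,x-w:x+w,2]>150)&(hsv[y-w:y+w,x-w:x+w,1]<60)
    elif n_=="low": msk=(hsv[y-w:y+w,x-w:x+w,1]>170)&(hsv[y-w:y+w,x-w:x+w,2]>150)
    else: msk=d>40
    cc=max(cv2.findContours(msk.astype(np.uint8),0,1)[0],key=cv2.contourArea)
    (cx,cy),rr=cv2.minEnclosingCircle(cc)
    Mo=cv2.moments(msk.astype(np.uint8),True); mx,my=Mo["m10"]/Mo["m00"]+x-w,Mo["m01"]/Mo["m00"]+y-w
    P=plane(t,mx,my,z); print(n_,"cent",(round(mx,1),round(my,1)),"enc",(cx+x-w,cy+y-w,rr),P)
np.save("rc.npy",cv2.boxPoints(rc))
E
```

```text
caddy ((0.6142500042915344, -0.09593547880649567), (0.19091419875621796, 0.2637897729873657), 7.478139400482178)
t1 cent (219.6, 200.9) enc (219.7162160873413, 201.85135173797607, 9.711889266967773) [0.5642 0.234  0.082 ]
t2 cent (354.2, 244.8) enc (353.6164379119873, 245.452054977417, 9.193350791931152) [ 0.4251 -0.1551  0.082 ]
t3 cent (411.3, 189.8) enc (411.0, 190.75, 9.250100135803223) [ 0.5819 -0.3276  0.082 ]
lid cent (392.2, 245.9) enc (392.0, 246.0, 9.486932754516602) [ 0.4245 -0.2744  0.012 ]
low cent (259.1, 252.6) enc (259.02112674713135, 252.68309879302979, 6.017869472503662) [0.4148 0.1293 0.01  ]
stick cent (207.2, 248.6) enc (207.0833330154419, 249.0, 9.138314247131348) [0.4279 0.278  0.049 ]
brush cent (297.0, 243.6) enc (297.05555534362793, 243.64814853668213, 11.077981948852539) [0.4341 0.0109 0.069 ]
```

Call:
send_rows --series '[[[0, 0, 0], [0, 0, 1]], [[0, 0, 0], [0, 0, 1]], [[0, 0, 0], [0, 0, 1]], [[0, 0, 0], [0, 0, 1]], [[0, 0, 0], [0, 0, 1]], [[0, 0, 0], [0, 0, 1]], [[0, 0, 0], [0, 0, 1]], [[0, 0, 0], [0, 0, 1]], [[0, 0, 0], [0, 0, 1]], [[0, 0, 0], [0, 0, 1]], [[0, 0, 0], [0, 0, 1]], [[0, 0, 0], [0, 0, 0.46]]]' --fingers 0 --grip_force 40

```text
clock: 1.65
tcp_pos: [0.2872, 0.6106, 0.2309]
orientation: [3.134, 0.204, -0.0]
contact_force: [0.7, 0.1, -0.2]
grip_width: 0.0855
```

```bash
cat >> h.py <<'E'
def to(target,yaw=None,N=None,obs=None):
    """shift in tool axes and turn units to reach world target (tool down)"""
    from bench import r
    o=obs or r.get_obs(); M=R.from_rotvec(o["orientation"]).as_matrix()
    d=M.T@(np.array(target)-o["tcp_pos"])
    a=np.degrees(np.arctan2(M[1,0],M[0,0])); 
    print("t",round(o["clock"],2),"tcp",o["tcp_pos"],"yaw",round(a,2),"tilt",M[:,2],"q",o["joints"])
    print("shift",d, "rows@40mm",np.linalg.norm(d)/.04, "F",o["contact_force"],"w",round(o["grip_width"],4))
    if yaw is not None: print("turn units about tool z",-(((yaw-a)+180)%360-180)/5)
    return d
E
python3 -c "
from h import *
to([.428,.278,.23],7.5); to([.434,.011,.23])"
```

```text
t 1.65 tcp [0.2872 0.6106 0.2309] yaw 7.43 tilt [-0.0002 -0.0007 -1.    ] q [-1.3917  0.4838  0.2405  1.5678 -0.1242  1.1057 -0.9922]
shift [0.0966 0.348  0.0011] rows@40mm 9.029461205721784 F [ 0.6827  0.1173 -0.1862] w 0.0855
turn units about tool z -0.013523847387648402
t 1.65 tcp [0.2872 0.6106 0.2309] yaw 7.43 tilt [-0.0002 -0.0007 -1.    ] q [-1.3917  0.4838  0.2405  1.5678 -0.1242  1.1057 -0.9922]
shift [0.068  0.6136 0.0013] rows@40mm 15.432816313532104 F [ 0.6827  0.1173 -0.1862] w 0.0855
```

Call:
send_rows --series '[[[0.008, 0.03, 0], [0, 0, 0]], [[0.015, 0.045, 0], [0, 0, 0]], [[0.015, 0.045, 0], [0, 0, 0]], [[0.015, 0.045, 0], [0, 0, 0]], [[0.015, 0.045, 0], [0, 0, 0]], [[0.015, 0.045, 0], [0, 0, 0]], [[0.008, 0.045, 0], [0, 0, 0]], [[0, 0.03, 0], [0, 0, 0]], [[0, 0, 0], [0, 0, 0]]]'

```text
clock: 2.78
tcp_pos: [0.4214, 0.2927, 0.2314]
orientation: [3.135, 0.199, -0.0]
contact_force: [-0.4, 0.2, 0.2]
grip_width: 0.0853
```

```bash
cat > snap.py <<'E'
import sys
from h import *
from bench import r, grab_frame
o=r.get_obs(); f=grab_frame(sys.argv[1]); 
np.savez(sys.argv[2]+".npz",**f,tcp_pos=o["tcp_pos"],orientation=o["orientation"])
cv2.imwrite(f"pics/{sys.argv[2]}.png",f["frame"][:,:,::-1])
to(o["tcp_pos"])
E
python3 snap.py wrist w1
```

```text
t 2.83 tcp [0.4209 0.2948 0.2315] yaw 7.41 tilt [ 0.0001  0.0005 -1.    ] q [-1.0339  0.2134  0.3512  1.9554 -0.0878  0.9869 -0.5123]
shift [0.0002 0.0021 0.    ] rows@40mm 0.05318487471000868 F [0.2529 0.5598 1.1327] w 0.0855
```

View pics/w1.png

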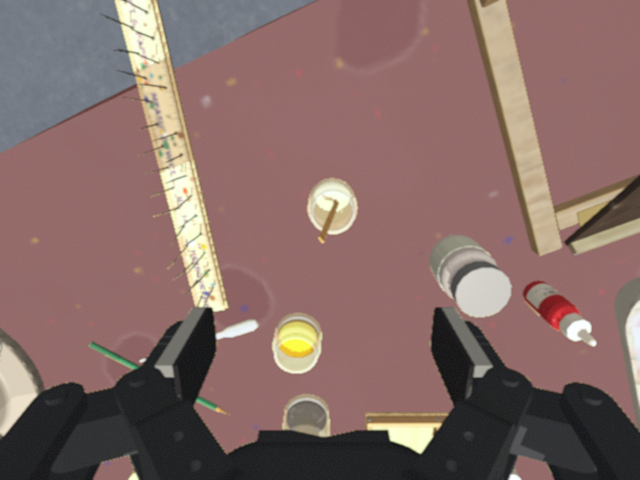

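```bash
cat >> h.py <<'E'
def overlay(name,items,out,box,s):
    f=load(name+".npz"); im=f["frame"][:,:,::-1].copy(); x0,y0,x1,y1=box
    c=crop(im,*box,s)
    for (x,y,z,r_,col) in items:
        pts=np.array([(proj(f,[x+r_*np.cos(a),y+r_*np.sin(a),z],f)-[x0,y0]+.5)*s for a in np.linspace(0,2*np.pi,60)])
        cv2.polylines(c,[pts.astype(int).reshape(-1,1,2)],True,col,1)
    cv2.imwrite(f"pics/{out}.png",c)
E
python3 - <<'E'
from h import *
f=load("w1.npz")
for n,p,z in [("stick rim",(332,206),.049),("low rim",(298,343),.044),("tip",(322,240),.088),("t1 cap",(482,289),.082),("yel",(297,338),.01)]: print(n,plane(f,*p,z,f))
G=(0,255,0);B=(255,0,0)
overlay("w1",[(.4274,.278,.049,.023,G),(.4274,.278,0,.023,B),(.413,.128,.044,.026,G),(.413,.128,0,.026,B),(.434,.011,0,.0275,B),(.564,.234,.082,.024,G),(.564,.234,0,.027,B)],"o1",(240,150,540,450),2)
E
```

```text
stick rim [0.4297 0.2908 0.049 ]
low rim [0.415  0.1413 0.044 ]
tip [0.4233 0.2719 0.088 ]
t1 cap [0.5658 0.2428 0.082 ]
yel [0.4136 0.1236 0.01  ]
```

View pics/o1.png

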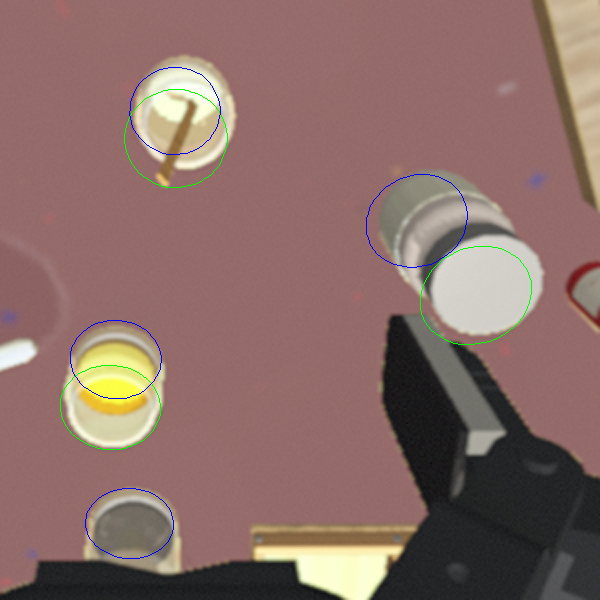

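Call:
send_rows --series '[[[0.004, 0.005, 0.03], [0, 0, 0]], [[0.004, 0.006, 0.03], [0, 0, 0]], [[0, 0, 0.01], [0, 0, 0]], [[0, 0, 0], [0, 0, 0]], [[0, 0, 0], [0, 0, 0]]]'

```text
clock: 3.45
tcp_pos: [0.4304, 0.2867, 0.1623]
orientation: [-3.133, -0.207, -0.002]
contact_force: [0.1, -0.2, -0.3]
grip_width: 0.0859
```

```bash
python3 snap.py wrist w2; python3 - <<'E'
from h import *
G=(0,255,0);B=(255,0,0)
overlay("w2",[(.430,.284,.049,.023,G),(.430,.284,0,.023,B)],"o2",(190,150,490,450),2)
E
```

```text
t 3.5 tcp [0.4304 0.2866 0.1624] yaw 7.54 tilt [ 0.0013  0.0015 -1.    ] q [-0.9906  0.3094  0.3408  2.0182 -0.1385  0.8336 -0.44  ]
shift [ 0.     -0.0001  0.    ] rows@40mm 0.00308979512220913 F [ 0.3294 -0.2146  0.2169] w 0.0855
```

View pics/o2.png

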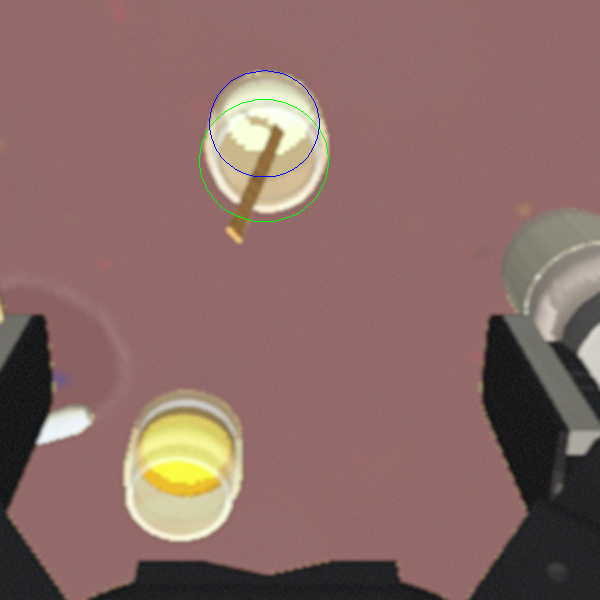

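Call:
send_rows --series '[[[0, 0, 0.03], [0, 0, 0]], [[0, 0, 0.04], [0, 0, 0]], [[0, 0, 0.04], [0, 0, 0]], [[0, 0, 0.02], [0, 0, 0]], [[0, 0, 0.01], [0, 0, 0]], [[0, 0, 0], [0, 0, 0]]]'

```text
clock: 4.25
tcp_pos: [0.4303, 0.286, 0.0216]
orientation: [-3.135, -0.206, -0.0]
contact_force: [0.6, -0.6, 0.4]
grip_width: 0.0848
```

Call:
send_rows --series '[[[0, 0, 0], [0, 0, 0]], [[0, 0, 0], [0, 0, 0]], [[0, 0, 0], [0, 0, 0]], [[0, 0, 0], [0, 0, 0]], [[0, 0, 0], [0, 0, 0]], [[0, 0, 0], [0, 0, 0]]]' --fingers 255 --grip_force 40

```text
clock: 5.0
tcp_pos: [0.4305, 0.2861, 0.0224]
orientation: [-3.134, -0.205, -0.002]
contact_force: [-1.1, 0.1, 8.7]
grip_width: 0.044
```

```bash
python3 snap.py wrist w3
```

```text
t 5.05 tcp [0.4305 0.2861 0.0224] yaw 7.49 tilt [ 0.0009  0.0013 -1.    ] q [-0.9085  0.5399  0.253   2.0948 -0.2564  0.534  -0.3377]
shift [ 0. -0. -0.] rows@40mm 0.00029272986935072767 F [-0.8251 -1.1421  8.4211] w 0.0441
```

View pics/w3.png

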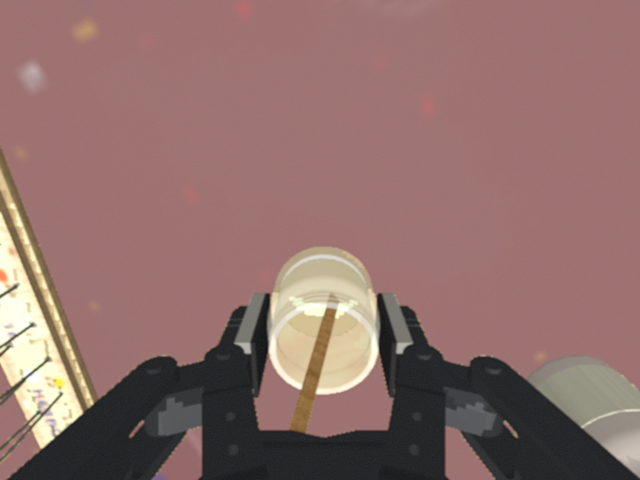

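Call:
send_rows --series '[[[0, 0, -0.015], [0, 0, 0]], [[0, 0, -0.03], [0, 0, 0]], [[0, 0, -0.04], [0, 0, 0]], [[0, 0.01, -0.035], [0, 0, 0]], [[0.007, 0.03, -0.02], [0, 0, 0]], [[0.008, 0.045, 0], [0, 0, 0]], [[0.008, 0.045, 0], [0, 0, 0]], [[0.008, 0.045, 0], [0, 0, 0]], [[0.008, 0.045, 0], [0, 0, 0]], [[0.008, 0.045, 0], [0, 0, 0]], [[0.008, 0.045, 0], [0, 0, 0]], [[0.008, 0.045, 0], [0, 0, 0]], [[0.008, 0.045, 0], [0, 0, 0]], [[0.008, 0.045, 0], [0, 0, 0]], [[0.007, 0.029, 0], [0, 0, 0]], [[0, 0.013, 0], [0, 0, 0]], [[0, 0, 0], [0, 0, 0]], [[0, 0, 0], [0, 0, 0]]]'

```text
clock: 7.3
tcp_pos: [0.5787, -0.1841, 0.1613]
orientation: [-3.133, -0.208, 0.001]
contact_force: [0.4, 0.2, -1.7]
grip_width: 0.0441
```

```bash
python3 snap.py wrist w4;python3 -c "
from h import *
to([.5794,-.1861,.16],7.5)"
```

```text
t 7.35 tcp [ 0.5787 -0.184   0.1613] yaw 7.62 tilt [-0.0004  0.0012 -1.    ] q [-0.1542  0.4748  0.482   1.8149 -0.2714  0.9181  0.5818]
shift [-0.0001  0.0001 -0.    ] rows@40mm 0.0024492938415493102 F [ 0.4701 -0.4817 -1.631 ] w 0.0439
t 7.35 tcp [ 0.5787 -0.184   0.1613] yaw 7.62 tilt [-0.0004  0.0012 -1.    ] q [-0.1542  0.4748  0.482   1.8149 -0.2714  0.9181  0.5818]
shift [0.0004 0.0021 0.0013] rows@40mm 0.06250254428868977 F [ 0.4701 -0.4817 -1.631 ] w 0.0439
turn units about tool z 0.023777763789490793
```

View pics/w4.png

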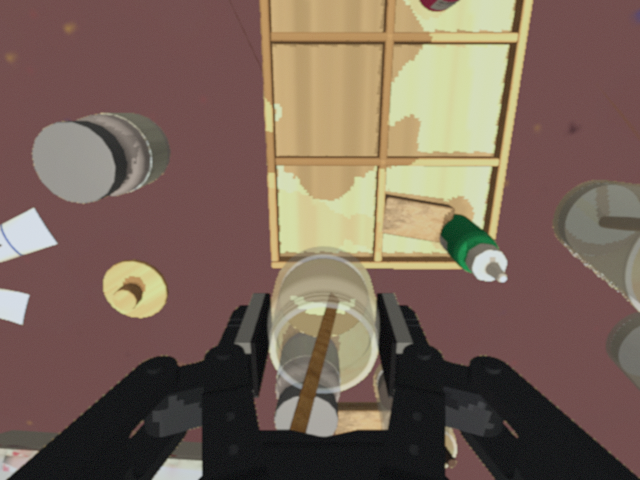

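```bash
python3 - <<'E'
from h import *
f=load("w4.npz")
for p in [(273,268),(490,268),(272,161),(383,161),(501,161),(267,38),(390,37),(523,37),(378,263)]: print(p,plane(f,*p,.02,f))
def bay(lx,ly,c=(.613,-.097),a=np.radians(7.5)):
    return np.array([c[0]+lx*np.cos(a)-ly*np.sin(a),c[1]+lx*np.sin(a)+ly*np.cos(a)])
for b in [(-.045,.084),(-.045,0),(-.045,-.084),(.042,0)]: print(b,bay(*b))
# local coords
a=np.radians(7.5); 
for p in [(273,268),(490,268),(272,161),(383,161),(501,161),(267,38),(390,37),(523,37),(378,263)]:
    d=plane(f,*p,.02,f)[:2]-[.613,-.097]; print(p, d[0]*np.cos(a)+d[1]*np.sin(a), -d[0]*np.sin(a)+d[1]*np.cos(a))
E
```

```text
(273, 268) [ 0.544  -0.2335  0.02  ]
(490, 268) [ 0.7202 -0.2098  0.02  ]
(272, 161) [ 0.5353 -0.1468  0.02  ]
(383, 161) [ 0.6173 -0.1358  0.02  ]
(501, 161) [ 0.7045 -0.1241  0.02  ]
(267, 38) [ 0.5246 -0.0651  0.02  ]
(390, 37) [ 0.6068 -0.0534  0.02  ]
(523, 37) [ 0.6957 -0.0415  0.02  ]
(378, 263) [ 0.6285 -0.2176  0.02  ]
(-0.045, 0.084) [ 0.5574 -0.0196]
(-0.045, 0) [ 0.5684 -0.1029]
(-0.045, -0.084) [ 0.5793 -0.1862]
(0.042, 0) [ 0.6546 -0.0915]
(273, 268) -0.08626684176224159 -0.1263065197349694
(490, 268) 0.09159183477052532 -0.12580789748592866
(272, 161) -0.08351537678319028 -0.039237036041122574
(383, 161) -0.0007695579011352963 -0.039015443530408776
(501, 161) 0.08717282516950688 -0.038779934670552595
(267, 38) -0.08351030162868939 0.04319011144981122
(390, 37) -0.0005044888405629951 0.044008925837584305
(523, 37) 0.0891977355350773 0.044238412144461454
(378, 263) -0.0004148157813996054 -0.12161345046415946
```

Call:
send_rows --series '[[[0.002, 0, 0.02], [0, 0, 0]], [[0, 0, 0.035], [0, 0, 0]], [[0, 0, 0.035], [0, 0, 0]], [[0, 0, 0.02], [0, 0, 0]], [[0, 0, 0.01], [0, 0, 0]], [[0, 0, 0.006], [0, 0, 0]], [[0, 0, 0.005], [0, 0, 0]], [[0, 0, 0], [0, 0, 0]], [[0, 0, 0], [0, 0, 0]]]'

```text
clock: 8.48
tcp_pos: [0.5812, -0.1858, 0.0308]
orientation: [3.135, 0.205, 0.001]
contact_force: [0.2, -0.5, -2.1]
grip_width: 0.0439
```

```bash
python3 snap.py wrist w5
```

```text
t 8.53 tcp [ 0.5813 -0.1858  0.0308] yaw 7.5 tilt [ 0.001  -0.0001 -1.    ] q [-0.0796  0.6545  0.3905  1.876  -0.3762  0.6827  0.6642]
shift [-0.  0. -0.] rows@40mm 0.0005161179436666801 F [ 0.0923  0.2831 -1.3089] w 0.0439
```

View pics/w5.png

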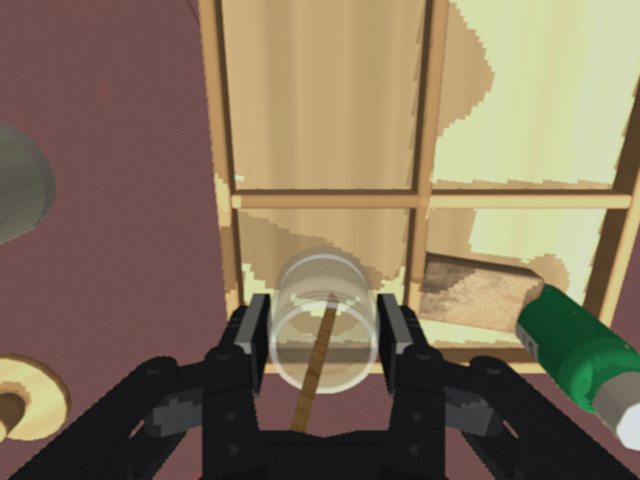

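Call:
send_rows --series '[[[0, 0, 0.002], [0, 0, 0]], [[0, 0, 0], [0, 0, 0]]]'

```text
clock: 8.78
tcp_pos: [0.5812, -0.1858, 0.0286]
orientation: [3.135, 0.205, 0.001]
contact_force: [0.3, -0.2, 1.6]
grip_width: 0.0443
```

Call:
send_rows --series '[[[0, 0, 0], [0, 0, 0]], [[0, 0, 0], [0, 0, 0]], [[0, 0, 0], [0, 0, 0]]]' --fingers 80

```text
clock: 9.15
tcp_pos: [0.5808, -0.1857, 0.0283]
orientation: [-3.135, -0.205, 0.0]
contact_force: [-0.1, 0.5, 0.7]
grip_width: 0.0583
```

Call:
send_rows --series '[[[0, 0, -0.01], [0, 0, 0]], [[0, 0, -0.025], [0, 0, 0]], [[0, 0, -0.04], [0, 0, 0]], [[0, 0, -0.04], [0, 0, 0]], [[0, 0, -0.02], [0, 0, 0]]]'

```text
clock: 9.78
tcp_pos: [0.5819, -0.1863, 0.1664]
orientation: [3.134, 0.205, 0.006]
contact_force: [0.8, -0.4, -0.0]
grip_width: 0.0582
```

```bash
python3 snap.py wrist w6; python3 -c "
from h import *
to([.434,.03,.20],7.5)"
```

```text
t 9.82 tcp [ 0.5828 -0.1867  0.1683] yaw 7.47 tilt [ 0.0063 -0.001  -1.    ] q [-0.1579  0.4712  0.4912  1.8037 -0.2721  0.9272  0.5818]
shift [-0.0009 -0.0005  0.0018] rows@40mm 0.05306960796137179 F [ 1.1045 -0.2993  1.8161] w 0.0588
t 9.82 tcp [ 0.5828 -0.1867  0.1683] yaw 7.47 tilt [ 0.0063 -0.001  -1.    ] q [-0.1579  0.4712  0.4912  1.8037 -0.2721  0.9272  0.5818]
shift [-0.1192 -0.2341 -0.0328] rows@40mm 6.619021365881632 F [ 1.1045 -0.2993  1.8161] w 0.0588
turn units about tool z -0.00558270426053582
```

View pics/w6.png

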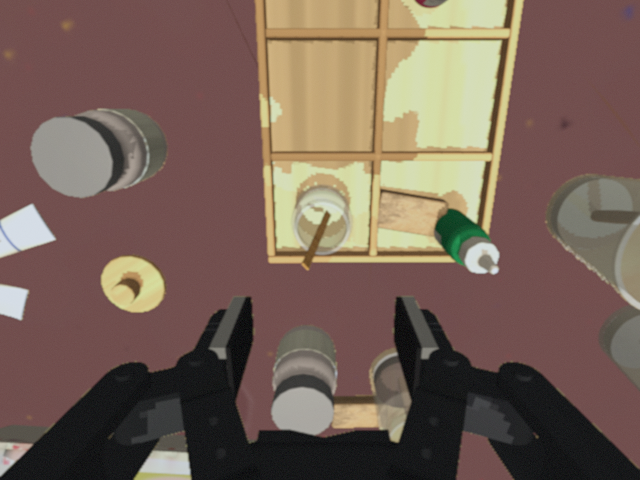

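Call:
send_rows --series '[[[-0.01, -0.02, -0.02], [0, 0, 0]], [[-0.02, -0.035, -0.014], [0, 0, 0]], [[-0.02, -0.036, 0], [0, 0, 0]], [[-0.02, -0.036, 0], [0, 0, 0]], [[-0.02, -0.036, 0], [0, 0, 0]], [[-0.02, -0.034, 0], [0, 0, 0]], [[-0.011, -0.018, 0], [0, 0, 0]], [[0, 0, 0], [0, 0, 0]], [[0, 0, 0], [0, 0, 0]]]' --fingers 0

```text
clock: 10.95
tcp_pos: [0.4333, 0.011, 0.1974]
orientation: [3.135, 0.205, 0.001]
contact_force: [0.3, 0.5, -0.0]
grip_width: 0.0853
```

```bash
python3 snap.py wrist w7; python3 - <<'E'
from h import *
G=(0,255,0);B=(255,0,0)
overlay("w7",[(.434,.011,.069,.024,G),(.434,.011,0,.0275,B),(.434,.011,.057,.0275,(0,0,255)),(.414,.128,.044,.026,G),(.414,.128,0,.026,B)],"o7",(190,100,490,400),2)
E
```

```text
t 11.0 tcp [0.4335 0.0108 0.1974] yaw 7.43 tilt [ 0.0006 -0.0002 -1.    ] q [-0.5939  0.1128  0.4621  2.1657 -0.065   0.8753  0.037 ]
shift [-0.0001 -0.0002 -0.    ] rows@40mm 0.005680445321009993 F [ 0.231  -0.3529  0.463 ] w 0.0852
```

View pics/o7.png

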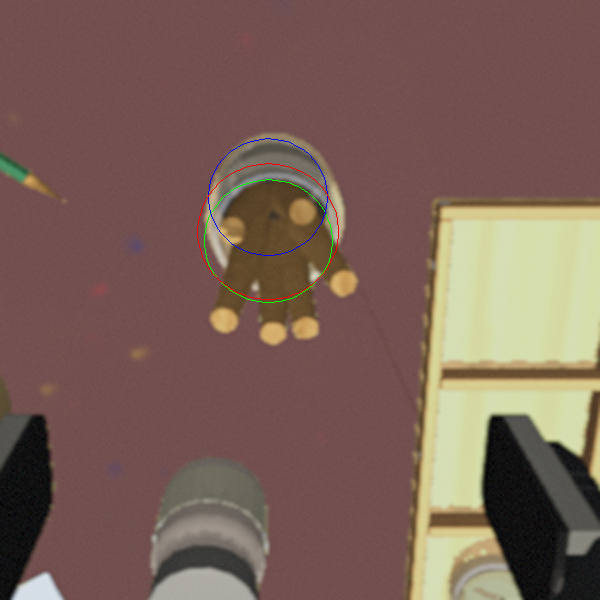

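```bash
python3 - <<'E'
from h import *
f=load("w7.npz")
for p in [(301,260),(327,266),(342,263),(362,241),(341,205),(306,215)]: print(plane(f,*p,.120,f)[:2]-[.436,.0135])
to([.436,.0135,.056],7.5)
E
```

```text
[-0.0149 -0.0144]
[ 0.0019 -0.0164]
[ 0.011  -0.0131]
[0.0211 0.0032]
[0.0049 0.0243]
[-0.0152  0.0153]
t 11.0 tcp [0.4335 0.0108 0.1974] yaw 7.43 tilt [ 0.0006 -0.0002 -1.    ] q [-0.5939  0.1128  0.4621  2.1657 -0.065   0.8753  0.037 ]
shift [ 0.0028 -0.0023  0.1414] rows@40mm 3.5367677184072965 F [ 0.231  -0.3529  0.463 ] w 0.0852
turn units about tool z -0.014824588422413854
```

Call:
send_rows --series '[[[0.003, -0.002, 0.02], [0, 0, 0]], [[0, 0, 0.035], [0, 0, 0]], [[0, 0, 0.04], [0, 0, 0]], [[0, 0, 0.03], [0, 0, 0]], [[0, 0, 0.015], [0, 0, 0]], [[0, 0, 0], [0, 0, 0]], [[0, 0, 0], [0, 0, 0]]]'

```text
clock: 11.88
tcp_pos: [0.4365, 0.0139, 0.0581]
orientation: [-3.135, -0.205, -0.003]
contact_force: [0.9, 0.0, -0.2]
grip_width: 0.0854
```

```bash
python3 snap.py wrist w8; python3 -c "
from h import *
to([.436,.0135,.057],7.5)"
```

```text
t 11.93 tcp [0.4366 0.014  0.0583] yaw 7.49 tilt [ 0.0021  0.0006 -1.    ] q [-0.4874  0.3859  0.3726  2.2678 -0.2766  0.5266  0.231 ]
shift [-0.0001  0.0001  0.0002] rows@40mm 0.0060775257715618095 F [-0.0947  0.4762  0.6205] w 0.0854
t 11.93 tcp [0.4366 0.014  0.0583] yaw 7.49 tilt [ 0.0021  0.0006 -1.    ] q [-0.4874  0.3859  0.3726  2.2678 -0.2766  0.5266  0.231 ]
shift [-0.0006  0.0004  0.0013] rows@40mm 0.03755602561090401 F [-0.0947  0.4762  0.6205] w 0.0854
turn units about tool z -0.002882718068036638
```

View pics/w8.png

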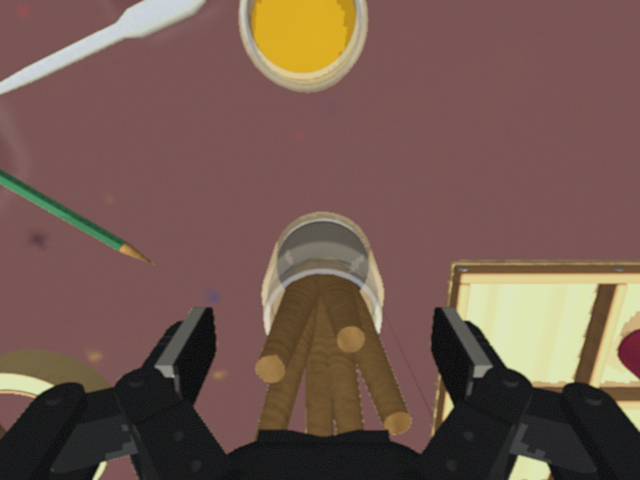

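Call:
send_rows --series '[[[0, -0.002, 0.001], [0, 0, 0]], [[0, 0, 0], [0, 0, 0]], [[0, 0, 0], [0, 0, 0]], [[0, 0, 0], [0, 0, 0]], [[0, 0, 0], [0, 0, 0]], [[0, 0, 0], [0, 0, 0]]]' --fingers 255 --grip_force 50

```text
clock: 12.68
tcp_pos: [0.4358, 0.0163, 0.0571]
orientation: [-3.134, -0.206, -0.001]
contact_force: [-1.1, 1.0, 9.2]
grip_width: 0.0451
```

Call:
send_rows --series '[[[0, 0, -0.005], [0, 0, 0]], [[0, 0, -0.01], [0, 0, 0]], [[0, 0, -0.015], [0, 0, 0]], [[0, 0, 0], [0, 0, 0]]]'

```text
clock: 13.18
tcp_pos: [0.4363, 0.0162, 0.0876]
orientation: [-3.134, -0.206, -0.004]
contact_force: [1.0, 0.4, -2.9]
grip_width: 0.0449
```

```bash
python3 snap.py wrist w9; python3 -c "
from h import *
to([.559,-.018,.1],7.5)"; python3 snap.py side s9
```

```text
t 13.22 tcp [0.4358 0.0162 0.087 ] yaw 7.51 tilt [ 0.0017  0.0007 -1.    ] q [-0.5297  0.3259  0.4116  2.2548 -0.2306  0.597   0.1851]
shift [ 0.0004  0.0001 -0.0006] rows@40mm 0.01883980408456291 F [-0.5212 -0.2267 -3.6808] w 0.0451
t 13.22 tcp [0.4358 0.0162 0.087 ] yaw 7.51 tilt [ 0.0017  0.0007 -1.    ] q [-0.5297  0.3259  0.4116  2.2548 -0.2306  0.597   0.1851]
shift [ 0.1176  0.05   -0.0128] rows@40mm 3.212168166770326 F [-0.5212 -0.2267 -3.6808] w 0.0451
turn units about tool z 0.0023734108031533197
t 13.28 tcp [0.4354 0.0162 0.0866] yaw 7.51 tilt [ 0.0008  0.0004 -1.    ] q [-0.5294  0.3266  0.4112  2.2553 -0.2307  0.5968  0.1853]
shift [ 0.0004  0.     -0.0004] rows@40mm 0.014715010111974701 F [ 0.1745 -0.7797 -2.7851] w 0.0451
```

View pics/w9.png

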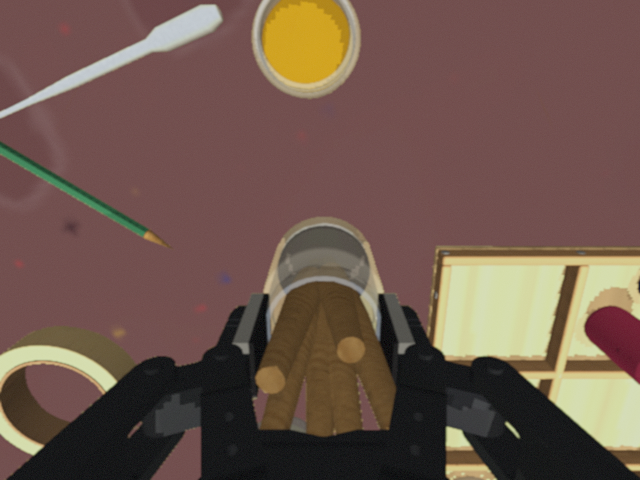

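View pics/s9.png

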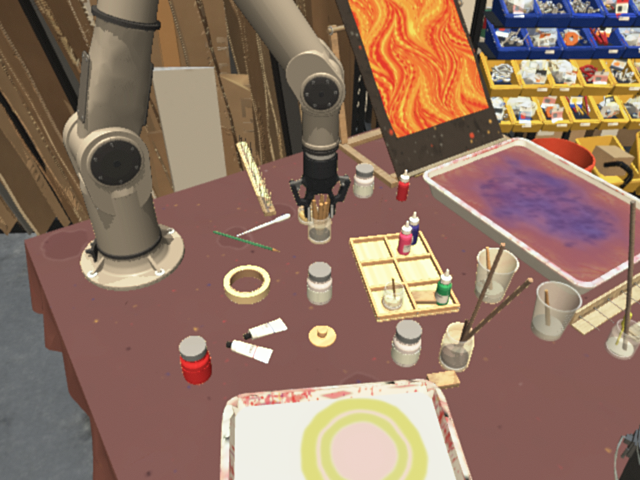

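Call:
send_rows --series '[[[0.01, 0.005, -0.02], [0, 0, 0]], [[0.025, 0.01, 0], [0, 0, 0]], [[0.028, 0.012, 0], [0, 0, 0]], [[0.028, 0.012, 0], [0, 0, 0]], [[0.018, 0.008, 0], [0, 0, 0]], [[0.008, 0.003, 0], [0, 0, 0]], [[0, 0, 0], [0, 0, 0]], [[0, 0, 0], [0, 0, 0]]]'

```text
clock: 14.28
tcp_pos: [0.5567, -0.018, 0.106]
orientation: [-3.134, -0.206, 0.002]
contact_force: [-0.6, 0.2, -3.5]
grip_width: 0.0447
```

```bash
python3 snap.py wrist w10; python3 -c "
from h import *
to([.559,-.018,.064],7.5)"
```

```text
t 14.32 tcp [ 0.5568 -0.0179  0.1061] yaw 7.52 tilt [-0.0011  0.0004 -1.    ] q [-0.4027  0.4671  0.4146  1.9701 -0.2675  0.7583  0.2997]
shift [-0.0001  0.      0.0001] rows@40mm 0.004185624624464782 F [ 0.5103 -0.6224 -2.3019] w 0.045
t 14.32 tcp [ 0.5568 -0.0179  0.1061] yaw 7.52 tilt [-0.0011  0.0004 -1.    ] q [-0.4027  0.4671  0.4146  1.9701 -0.2675  0.7583  0.2997]
shift [0.0022 0.0004 0.0421] rows@40mm 1.05362248193991 F [ 0.5103 -0.6224 -2.3019] w 0.045
turn units about tool z 0.004624618987725171
```

View pics/w10.png

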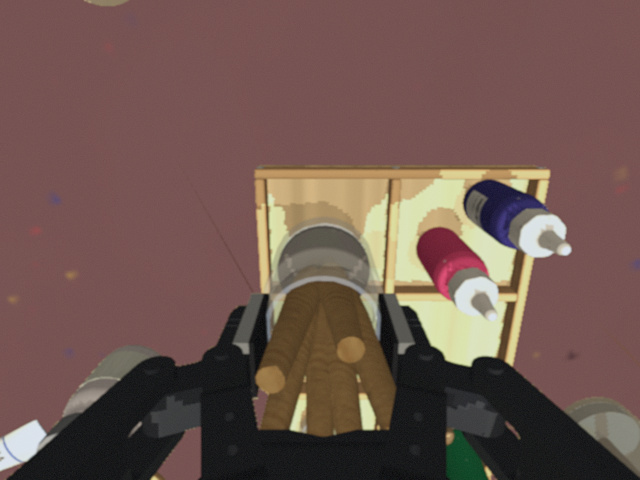

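```bash
python3 - <<'E'
from h import *
f=load("w10.npz");a=np.radians(7.5)
for p,z in [((418,235),.03),((430,270),.05),((440,280),.065),((468,297),.085),((264,170),.02),((396,170),.02),((392,292),.02)]:
    P=plane(f,*p,z,f); d=P[:2]-[.615,-.095]; print(p,P,"local",d[0]*np.cos(a)+d[1]*np.sin(a), -d[0]*np.sin(a)+d[1]*np.cos(a))
E
```

```text
(418, 235) [ 0.6134 -0.0033  0.03  ] local 0.01037290805556111 0.0911351136314986
(430, 270) [ 0.6186 -0.017   0.05  ] local 0.013720323665579608 0.07683882501219959
(440, 280) [ 0.6197 -0.0159  0.065 ] local 0.014996993019454929 0.07782727976516686
(468, 297) [ 0.6272 -0.0142  0.085 ] local 0.022689499201536626 0.07850385738518226
(264, 170) [0.5153 0.0221 0.02  ] local -0.08351285824444 0.12912480831853668
(396, 170) [0.5945 0.0326 0.02  ] local -0.0036987582223827684 0.12923803776381235
(392, 292) [ 0.6077 -0.0487  0.02  ] local -0.0011713874970539113 0.0468749682629149
```

Call:
send_rows --series '[[[0, -0.002, 0.015], [0, 0, 0]], [[0, 0, 0.015], [0, 0, 0]], [[0, 0, 0.008], [0, 0, 0]], [[0, 0, 0.004], [0, 0, 0]], [[0, 0, 0.002], [0, 0, 0]], [[0, 0, 0], [0, 0, 0]]]'

```text
clock: 15.08
tcp_pos: [0.5572, -0.0163, 0.0632]
orientation: [-3.134, -0.205, 0.001]
contact_force: [-4.5, 0.7, 8.4]
grip_width: 0.0447
```

Call:
send_rows --series '[[[0, 0, 0], [0, 0, 0]], [[0, 0, 0], [0, 0, 0]], [[0, 0, 0], [0, 0, 0]]]' --fingers 92

```text
clock: 15.45
tcp_pos: [0.5578, -0.0164, 0.0624]
orientation: [3.135, 0.205, 0.001]
contact_force: [0.3, -0.2, 0.2]
grip_width: 0.0548
```

```bash
python3 snap.py wrist w11
```

```text
t 15.5 tcp [ 0.5578 -0.0164  0.0623] yaw 7.5 tilt [ 0.0004 -0.0001 -1.    ] q [-0.3756  0.5347  0.3793  1.9901 -0.308   0.6715  0.3297]
shift [ 0.0001  0.     -0.    ] rows@40mm 0.0018585810602802237 F [ 0.2877 -0.3381 -0.5954] w 0.0544
```

View pics/w11.png

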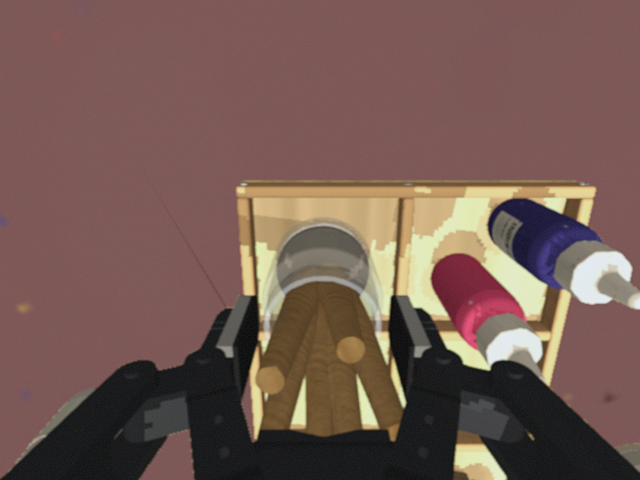

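Call:
send_rows --series '[[[0, 0, -0.01], [0, 0, 0]], [[0, 0, -0.025], [0, 0, 0]], [[0, 0, -0.04], [0, 0, 0]], [[0, 0, -0.04], [0, 0, 0]], [[-0.005, -0.01, -0.02], [0, 0, 0]], [[-0.02, -0.025, 0], [0, 0, 0]], [[-0.027, -0.035, 0], [0, 0, 0]], [[-0.027, -0.035, 0], [0, 0, 0]], [[-0.025, -0.033, 0.01], [0, 0, 0]], [[-0.018, -0.022, 0.02], [0, 0, 0]], [[-0.002, -0.003, 0.02], [0, 0, 0]], [[0, 0, 0.01], [0, 0, 0]], [[0, 0, 0], [0, 0, 0]]]' --fingers 92

```text
clock: 17.12
tcp_pos: [0.4129, 0.1287, 0.1368]
orientation: [3.134, 0.205, -0.002]
contact_force: [0.5, -0.1, 0.8]
grip_width: 0.0546
```

Call:
send_rows --series '[[[0, 0, 0], [0, 0, 0]], [[0, 0, 0], [0, 0, 0]]]' --fingers 0

```text
clock: 17.38
tcp_pos: [0.4139, 0.129, 0.1378]
orientation: [-3.134, -0.204, -0.002]
contact_force: [-0.1, -1.0, -0.7]
grip_width: 0.0853
```

```bash
python3 snap.py wrist w12; python3 - <<'E'
from h import *
G=(0,255,0);B=(255,0,0)
to([.414,.128,.015],7.5)
overlay("w12",[(.414,.128,.044,.026,G),(.414,.128,0,.026,B)],"o12",(190,100,490,400),2)
E
```

```text
t 17.43 tcp [0.4138 0.1291 0.1378] yaw 7.47 tilt [ 0.0008  0.0005 -1.    ] q [-0.781   0.2156  0.3802  2.2207 -0.1205  0.7229 -0.1879]
shift [ 0.0001  0.     -0.0001] rows@40mm 0.003278169426988139 F [-0.1736 -0.1077 -0.1088] w 0.0853
t 17.43 tcp [0.4138 0.1291 0.1378] yaw 7.47 tilt [ 0.0008  0.0005 -1.    ] q [-0.781   0.2156  0.3802  2.2207 -0.1205  0.7229 -0.1879]
shift [-0.0001  0.0011  0.1228] rows@40mm 3.0691668516456443 F [-0.1736 -0.1077 -0.1088] w 0.0853
turn units about tool z -0.006643819603937118
```

View pics/o12.png

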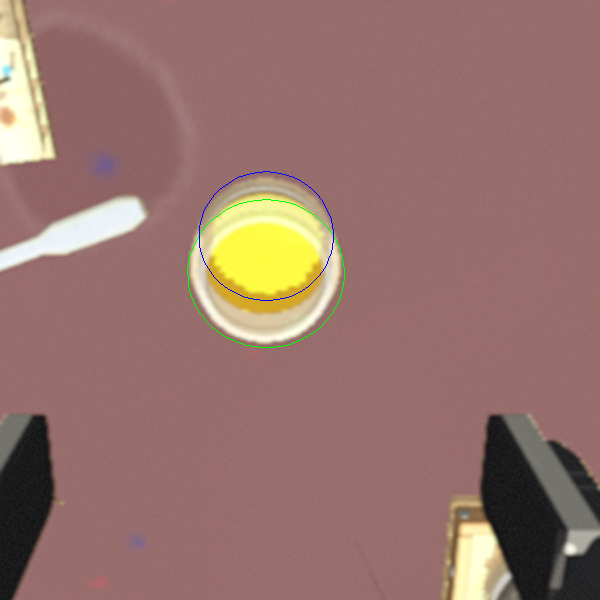

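Call:
send_rows --series '[[[0, 0.001, 0.025], [0, 0, 0]], [[0, 0, 0.035], [0, 0, 0]], [[0, 0, 0.035], [0, 0, 0]], [[0, 0, 0.02], [0, 0, 0]], [[0, 0, 0.008], [0, 0, 0]], [[0, 0, 0], [0, 0, 0]]]'

```text
clock: 18.18
tcp_pos: [0.4137, 0.1281, 0.0144]
orientation: [-3.135, -0.205, 0.0]
contact_force: [-0.5, -0.0, 0.5]
grip_width: 0.0853
```

Call:
send_rows --series '[[[0, 0, 0], [0, 0, 0]], [[0, 0, 0], [0, 0, 0]], [[0, 0, 0], [0, 0, 0]], [[0, 0, 0], [0, 0, 0]], [[0, 0, 0], [0, 0, 0]]]' --fingers 255 --grip_force 40

```text
clock: 18.8
tcp_pos: [0.414, 0.1284, 0.0153]
orientation: [-3.134, -0.206, -0.002]
contact_force: [-1.7, -1.0, 8.2]
grip_width: 0.0498
```

Call:
send_rows --series '[[[0, 0, -0.015], [0, 0, 0]], [[0, 0, -0.03], [0, 0, 0]], [[0, 0, -0.035], [0, 0, 0]], [[0, 0, 0], [0, 0, 0]]]'

```text
clock: 19.3
tcp_pos: [0.4151, 0.129, 0.097]
orientation: [-3.132, -0.205, -0.008]
contact_force: [-0.3, -0.1, -0.6]
grip_width: 0.05
```

```bash
python3 snap.py wrist w13; python3 - <<'E'
from h import *
to([.570,-.101,.14],7.5)
E
```

```text
t 19.35 tcp [0.4142 0.1287 0.0956] yaw 7.52 tilt [ 0.0027  0.002  -1.    ] q [-0.7638  0.2991  0.3722  2.2536 -0.1886  0.6134 -0.121 ]
shift [ 0.001  -0.0001 -0.0013] rows@40mm 0.04083604891652996 F [ 0.0343  0.0728 -1.7857] w 0.0502
t 19.35 tcp [0.4142 0.1287 0.0956] yaw 7.52 tilt [ 0.0027  0.002  -1.    ] q [-0.7638  0.2991  0.3722  2.2536 -0.1886  0.6134 -0.121 ]
shift [ 0.1246  0.2481 -0.0444] rows@40mm 7.027503572543292 F [ 0.0343  0.0728 -1.7857] w 0.0502
turn units about tool z 0.0035774006010001356
```

View pics/w13.png

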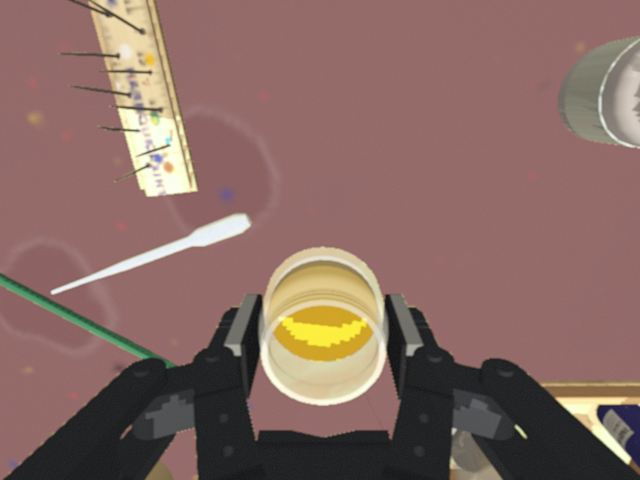

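Call:
send_rows --series '[[[0, 0.01, -0.02], [0, 0, 0]], [[0.001, 0.03, -0.025], [0, 0, 0]], [[0.001, 0.042, 0], [0, 0, 0]], [[0.002, 0.044, 0], [0, 0, 0]], [[0.005, 0.044, 0], [0, 0, 0]], [[0.015, 0.038, 0], [0, 0, 0]], [[0.025, 0.025, 0], [0, 0, 0]], [[0.03, 0.012, 0], [0, 0, 0]], [[0.028, 0.003, 0], [0, 0, 0]], [[0.014, 0, 0], [0, 0, 0]], [[0.003, 0, 0], [0, 0, 0]], [[0, 0, 0], [0, 0, 0]], [[0, 0, 0], [0, 0, 0]]]'

```text
clock: 20.98
tcp_pos: [0.5678, -0.1016, 0.1392]
orientation: [-3.135, -0.205, 0.001]
contact_force: [-0.2, -0.2, -1.2]
grip_width: 0.0495
```

```bash
python3 snap.py wrist w14; python3 - <<'E'
from h import *
to([.570,-.101,.0215],7.5)
E
```

```text
t 21.02 tcp [ 0.568  -0.1016  0.1393] yaw 7.48 tilt [-0.0005  0.0003 -1.    ] q [-0.3008  0.4567  0.4817  1.9046 -0.2767  0.8461  0.4547]
shift [-0.0002 -0.      0.0001] rows@40mm 0.005371993341270132 F [-0.0268 -0.1672 -0.5123] w 0.0498
t 21.02 tcp [ 0.568  -0.1016  0.1393] yaw 7.48 tilt [-0.0005  0.0003 -1.    ] q [-0.3008  0.4567  0.4817  1.9046 -0.2767  0.8461  0.4547]
shift [ 0.0021 -0.0003  0.1178] rows@40mm 2.9465323471382203 F [-0.0268 -0.1672 -0.5123] w 0.0498
turn units about tool z -0.0030728742840778977
```

View pics/w14.png

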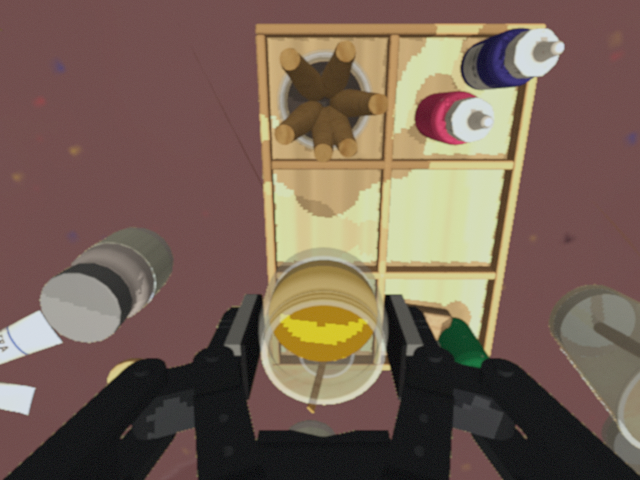

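```bash
python3 - <<'E'
from h import *
f=load("w14.npz")
for p in [(267,163),(388,163),(515,163),(270,271),(383,270),(500,273)]: print(plane(f,*p,.02,f))
P=[plane(f,*p,.02,f)[:2] for p in [(267,163),(388,163),(270,271),(383,270)]]; print(np.mean(P,0))
E
```

```text
[ 0.5237 -0.0626  0.02  ]
[ 0.6063 -0.0517  0.02  ]
[ 0.693  -0.0402  0.02  ]
[ 0.5328 -0.1436  0.02  ]
[ 0.6176 -0.1315  0.02  ]
[ 0.7061 -0.1223  0.02  ]
[ 0.5701 -0.0973]
```

Call:
send_rows --series '[[[0.002, -0.002, 0.02], [0, 0, 0]], [[0, 0, 0.035], [0, 0, 0]], [[0, 0, 0.03], [0, 0, 0]], [[0, 0, 0.018], [0, 0, 0]], [[0, 0, 0.008], [0, 0, 0]], [[0, 0, 0.004], [0, 0, 0]], [[0, 0, 0.002], [0, 0, 0]], [[0, 0, 0], [0, 0, 0]]]'

```text
clock: 22.02
tcp_pos: [0.571, -0.0994, 0.0228]
orientation: [3.135, 0.206, 0.002]
contact_force: [-0.3, 0.7, -1.3]
grip_width: 0.0499
```

```bash
python3 snap.py wrist w15
```

```text
t 22.07 tcp [ 0.5709 -0.0994  0.0229] yaw 7.5 tilt [ 0.001  0.    -1.   ] q [-0.2248  0.63    0.3839  1.9531 -0.3848  0.6286  0.5379]
shift [0. 0. 0.] rows@40mm 0.001157072980169202 F [-0.3701  0.0009 -1.2318] w 0.0499
```

View pics/w15.png

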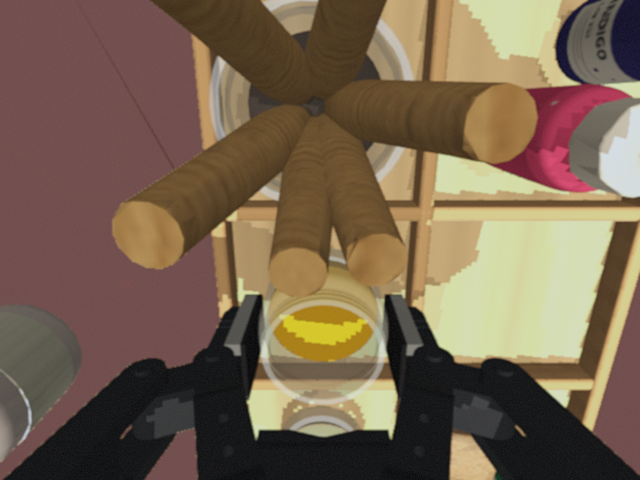

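Call:
send_rows --series '[[[0, 0, 0.0015], [0, 0, 0]], [[0, 0, 0], [0, 0, 0]]]'

```text
clock: 22.32
tcp_pos: [0.5709, -0.0994, 0.0214]
orientation: [-3.135, -0.205, -0.002]
contact_force: [-0.2, 0.4, 4.6]
grip_width: 0.0497
```

Call:
send_rows --series '[[[0, 0, 0], [0, 0, 0]], [[0, 0, 0], [0, 0, 0]], [[0, 0, 0], [0, 0, 0]]]' --fingers 76

```text
clock: 22.7
tcp_pos: [0.5705, -0.0993, 0.0207]
orientation: [3.135, 0.206, -0.0]
contact_force: [0.3, -0.1, 0.0]
grip_width: 0.0596
```

Call:
send_rows --series '[[[0, 0, -0.01], [0, 0, 0]], [[0, 0, -0.025], [0, 0, 0]], [[0, 0, -0.04], [0, 0, 0]], [[0, 0, -0.04], [0, 0, 0]], [[0, 0, -0.03], [0, 0, 0]], [[0, 0, -0.01], [0, 0, 0]], [[0, 0, 0], [0, 0, 0]], [[0, 0, 0], [0, 0, 0]]]'

```text
clock: 23.7
tcp_pos: [0.5697, -0.0991, 0.1745]
orientation: [-3.135, -0.206, 0.003]
contact_force: [0.1, -0.2, -0.4]
grip_width: 0.0601
```

```bash
python3 snap.py wrist w16; python3 - <<'E'
from h import *
to([.424,-.274,.18],7.5)
E
```

```text
t 23.75 tcp [ 0.5697 -0.0992  0.1745] yaw 7.5 tilt [-0.0024  0.     -1.    ] q [-0.3288  0.4149  0.5091  1.8734 -0.2494  0.9187  0.4282]
shift [ 0.     -0.0001 -0.0001] rows@40mm 0.0025316173034010824 F [-0.6742  0.3257  0.8368] w 0.06
t 23.75 tcp [ 0.5697 -0.0992  0.1745] yaw 7.5 tilt [-0.0024  0.     -1.    ] q [-0.3288  0.4149  0.5091  1.8734 -0.2494  0.9187  0.4282]
shift [-0.1672  0.1543 -0.0052] rows@40mm 5.690671582465033 F [-0.6742  0.3257  0.8368] w 0.06
turn units about tool z 5.694783411058779e-05
```

View pics/w16.png

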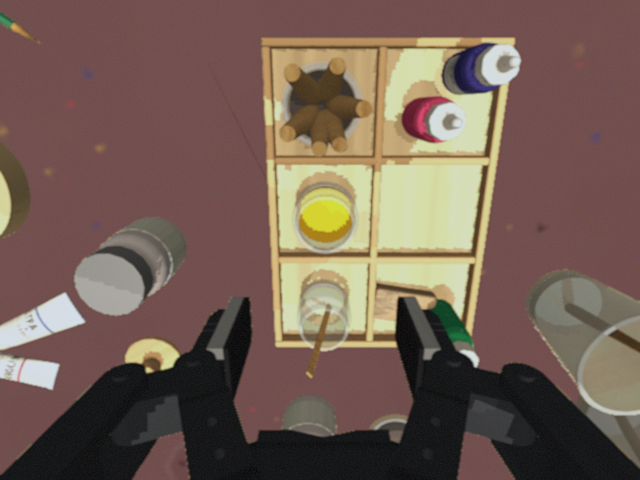

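Call:
send_rows --series '[[[-0.015, 0.01, 0], [0, 0, 0]], [[-0.03, 0.028, 0], [0, 0, 0]], [[-0.035, 0.033, 0], [0, 0, 0]], [[-0.035, 0.033, 0], [0, 0, 0]], [[-0.03, 0.03, 0.015], [0, 0, 0]], [[-0.018, 0.016, 0.02], [0, 0, 0]], [[-0.005, 0.004, 0.02], [0, 0, 0]], [[0, 0, 0], [0, 0, 0]], [[0, 0, 0], [0, 0, 0]]]'

```text
clock: 24.88
tcp_pos: [0.424, -0.2741, 0.1212]
orientation: [3.135, 0.205, 0.0]
contact_force: [-0.1, -0.0, 0.1]
grip_width: 0.0603
```

```bash
python3 snap.py wrist w17; python3 - <<'E'
from h import *
to([.4245,-.2745,.014],7.5)
G=(0,255,0);B=(255,0,0)
overlay("w17",[(.4245,-.2745,.012,.0275,G),(.4245,-.2745,.031,.01,B)],"o17",(190,100,490,400),2)
overlay("w16",[(.5705,-.0985,.05,.026,G),(.5705,-.0985,.006,.026,B),(.5705,-.0985,.05,.0185,G)],"o16",(250,130,400,280),4)
E
```

```text
t 24.93 tcp [ 0.4245 -0.2739  0.1214] yaw 7.53 tilt [ 0.0009 -0.0002 -1.    ] q [ 0.0093  0.3823  0.5423  2.086  -0.2886  0.744   0.8654]
shift [-0.0005  0.0001  0.0002] rows@40mm 0.013834524561101902 F [0.8448 0.4086 0.2871] w 0.0601
t 24.93 tcp [ 0.4245 -0.2739  0.1214] yaw 7.53 tilt [ 0.0009 -0.0002 -1.    ] q [ 0.0093  0.3823  0.5423  2.086  -0.2886  0.744   0.8654]
shift [-0.0001  0.0005  0.1074] rows@40mm 2.684940196625269 F [0.8448 0.4086 0.2871] w 0.0601
turn units about tool z 0.00529872632741899
```

View pics/o17.png

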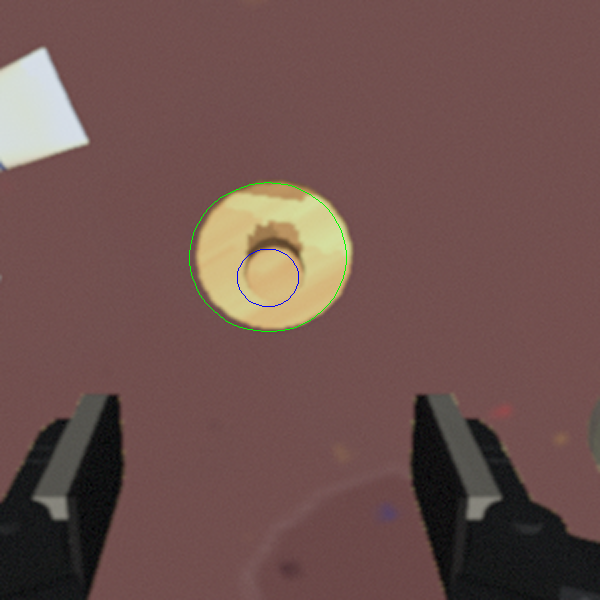

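View pics/o16.png

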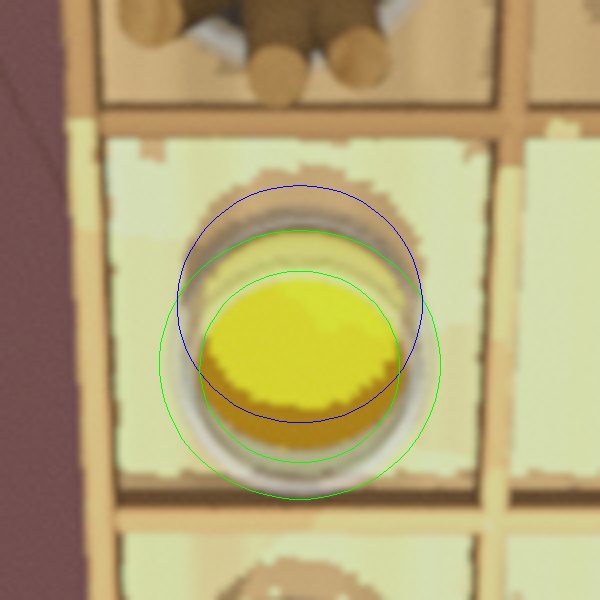

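Call:
send_rows --series '[[[0.0015, 0, 0.02], [0, 0, 0]], [[0, 0, 0.035], [0, 0, 0]], [[0, 0, 0.03], [0, 0, 0]], [[0, 0, 0.015], [0, 0, 0]], [[0, 0, 0.0065], [0, 0, 0]], [[0, 0, 0], [0, 0, 0]]]'

```text
clock: 25.68
tcp_pos: [0.426, -0.2739, 0.0147]
orientation: [3.135, 0.206, 0.001]
contact_force: [0.5, 0.2, 1.0]
grip_width: 0.0599
```

Call:
send_rows --series '[[[0, 0, 0], [0, 0, 0]], [[0, 0, 0], [0, 0, 0]], [[0, 0, 0], [0, 0, 0]], [[0, 0, 0], [0, 0, 0]], [[0, 0, 0], [0, 0, 0]]]' --fingers 255 --grip_force 30

```text
clock: 26.3
tcp_pos: [0.4261, -0.274, 0.0149]
orientation: [3.135, 0.205, 0.002]
contact_force: [-0.4, 0.5, 5.6]
grip_width: 0.0181
```

```bash
python3 snap.py wrist w18
```

```text
t 26.35 tcp [ 0.4261 -0.274   0.0149] yaw 7.5 tilt [ 0.0012 -0.0003 -1.    ] q [ 0.1253  0.5677  0.4075  2.1281 -0.4399  0.5249  0.9918]
shift [-0. -0.  0.] rows@40mm 0.0009010428544869522 F [-0.0607 -0.0964  6.8349] w 0.0183
```

View pics/w18.png

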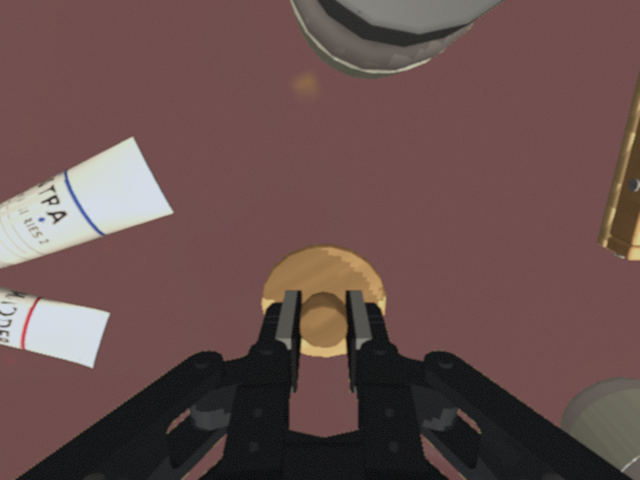

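Call:
send_rows --series '[[[0, 0, -0.02], [0, 0, 0]], [[0, 0, -0.035], [0, 0, 0]], [[0, 0, -0.04], [0, 0, 0]], [[0, 0, -0.035], [0, 0, 0]], [[0.015, -0.014, -0.01], [0, 0, 0]], [[0.03, -0.028, 0], [0, 0, 0]], [[0.035, -0.032, 0], [0, 0, 0]], [[0.035, -0.032, 0], [0, 0, 0]], [[0.03, -0.028, 0], [0, 0, 0]], [[0.016, -0.015, 0], [0, 0, 0]], [[0.005, -0.005, 0], [0, 0, 0]], [[0, 0, 0], [0, 0, 0]], [[0, 0, 0], [0, 0, 0]]]'

```text
clock: 27.98
tcp_pos: [0.569, -0.1012, 0.1544]
orientation: [3.135, 0.201, -0.001]
contact_force: [0.4, -0.5, 0.4]
grip_width: 0.0181
```

```bash
python3 snap.py wrist w19; python3 - <<'E'
from h import *
G=(0,255,0);B=(255,0,0)
to([.5705,-.1,.11],7.5)
overlay("w19",[(.5705,-.1,.05,.026,G),(.5705,-.1,.006,.026,B)],"o19",(230,180,430,380),3)
E
```

```text
t 28.02 tcp [ 0.5691 -0.101   0.1544] yaw 7.36 tilt [-0.0003 -0.0003 -1.    ] q [-0.3333  0.4435  0.5222  1.8927 -0.2813  0.8783  0.457 ]
shift [-0.0001  0.0002  0.    ] rows@40mm 0.005309852228279429 F [-0.0363 -0.4133  0.4043] w 0.0181
t 28.02 tcp [ 0.5691 -0.101   0.1544] yaw 7.36 tilt [-0.0003 -0.0003 -1.    ] q [-0.3333  0.4435  0.5222  1.8927 -0.2813  0.8783  0.457 ]
shift [ 0.0015 -0.0009  0.0444] rows@40mm 1.110814527125993 F [-0.0363 -0.4133  0.4043] w 0.0181
turn units about tool z -0.028783322971605685
```

View pics/o19.png

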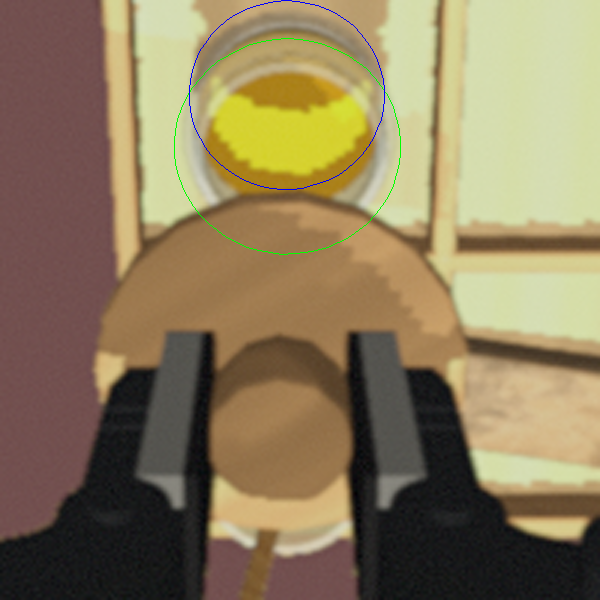

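View pics/w19.png

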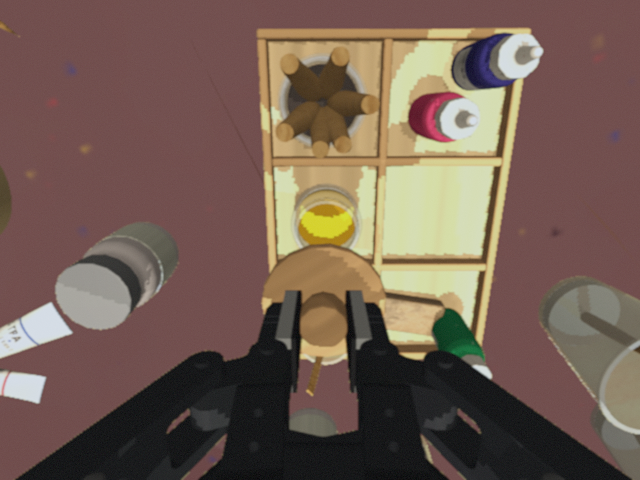

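```bash
python3 - <<'E'
from h import *
f=load("w12.npz"); g=load("w16.npz"); k=load("w19.npz")
cv2.imwrite("pics/c3.png",np.hstack([crop(q["frame"][:,:,::-1],*b,5) for q,b in [(f,(270,170,380,290)),(g,(280,170,380,290))]]))
print(proj(f,[.414,.128,.044],f),proj(g,[.5705,-.1,.05],g))
E
```

```text
[322.6159 237.6057] [324.218  223.6181]
```

View pics/c3.png

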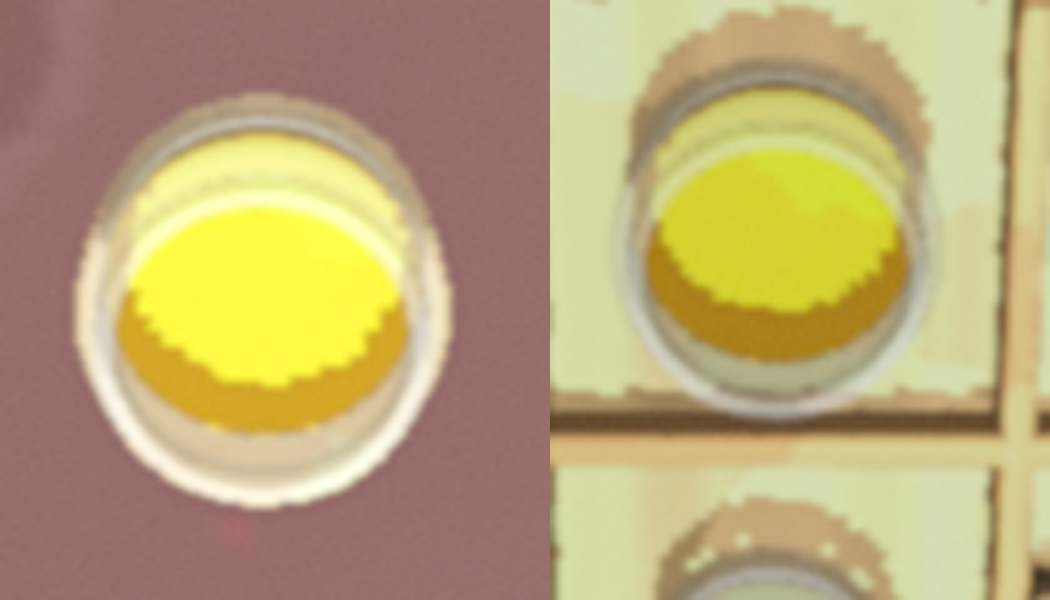

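Call:
send_rows --series '[[[0.002, -0.0015, 0.02], [0, 0, 0]], [[0, 0, 0.03], [0, 0, 0]], [[0, 0, 0.02], [0, 0, 0]], [[0, 0, 0.01], [0, 0, 0]], [[0, 0, 0.004], [0, 0, 0]], [[0, 0, 0], [0, 0, 0]]]'

```text
clock: 28.78
tcp_pos: [0.5721, -0.0978, 0.0705]
orientation: [3.135, 0.205, 0.001]
contact_force: [0.1, 0.2, 0.0]
grip_width: 0.0181
```

```bash
python3 snap.py wrist w20; python3 - <<'E'
from h import *
to([.571,-.0993,.0589],7.5)
E
```

```text
t 28.82 tcp [ 0.5723 -0.0978  0.0709] yaw 7.49 tilt [ 0.0011 -0.0001 -1.    ] q [-0.2813  0.5633  0.4546  1.9368 -0.3632  0.7209  0.5192]
shift [-0.0002 -0.0001  0.0003] rows@40mm 0.009312291102264133 F [ 0.8008 -0.5257 -0.2068] w 0.0184
t 28.82 tcp [ 0.5723 -0.0978  0.0709] yaw 7.49 tilt [ 0.0011 -0.0001 -1.    ] q [-0.2813  0.5633  0.4546  1.9368 -0.3632  0.7209  0.5192]
shift [-0.0015  0.0013  0.012 ] rows@40mm 0.30303792059521223 F [ 0.8008 -0.5257 -0.2068] w 0.0184
turn units about tool z -0.0019124239940822463
```

View pics/w20.png

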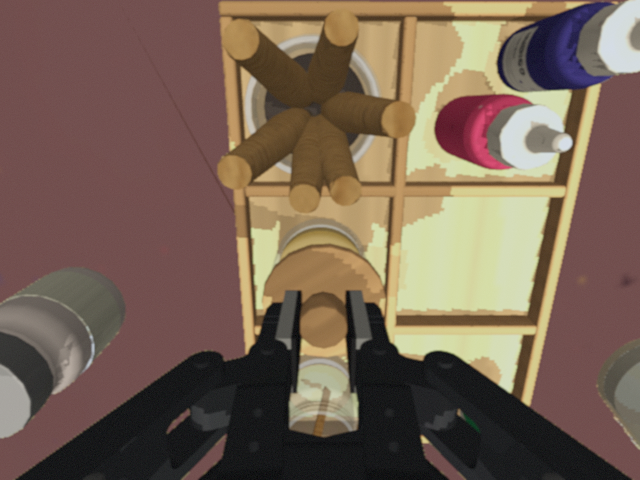

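Call:
send_rows --series '[[[-0.0015, 0.0013, 0], [0, 0, 0]], [[0, 0, 0.004], [0, 0, 0]], [[0, 0, 0.003], [0, 0, 0]], [[0, 0, 0.003], [0, 0, 0]], [[0, 0, 0], [0, 0, 0]]]'

```text
clock: 29.45
tcp_pos: [0.5703, -0.0991, 0.0599]
orientation: [-3.135, -0.206, 0.001]
contact_force: [0.4, -0.5, -0.1]
grip_width: 0.0183
```

```bash
python3 snap.py wrist w21; python3 - <<'E'
from h import *
f=load("w21.npz"); cv2.imwrite("pics/w21c.png",crop(f["frame"][:,:,::-1],200,180,450,400,3))
E
```

```text
t 29.5 tcp [ 0.5704 -0.0991  0.0601] yaw 7.5 tilt [-0.0004 -0.     -1.    ] q [-0.2713  0.5777  0.4447  1.9439 -0.3727  0.701   0.5298]
shift [-0.0001 -0.0001  0.0002] rows@40mm 0.0052368746076135375 F [ 0.3535  0.3946 -0.439 ] w 0.0183
```

View pics/w21c.png

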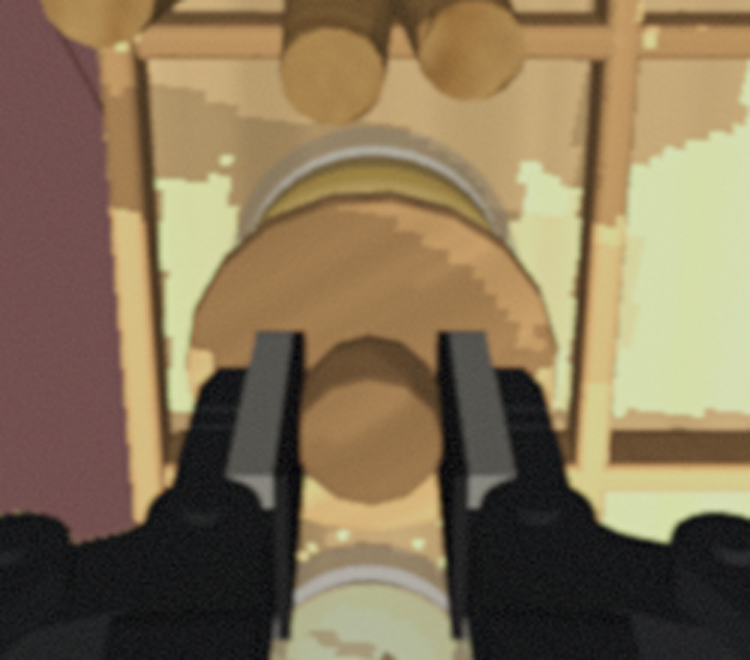

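Call:
send_rows --series '[[[0, 0, 0.0012], [0, 0, 0]], [[0, 0, 0], [0, 0, 0]]]'

```text
clock: 29.75
tcp_pos: [0.5707, -0.0992, 0.0593]
orientation: [-3.135, -0.206, -0.0]
contact_force: [-0.2, -0.1, 0.6]
grip_width: 0.0181
```

Call:
send_rows --series '[[[0, 0, 0], [0, 0, 0]], [[0, 0, 0], [0, 0, 0]], [[0, 0, 0], [0, 0, 0]]]' --fingers 150

```text
clock: 30.12
tcp_pos: [0.5704, -0.0991, 0.0591]
orientation: [-3.135, -0.206, 0.0]
contact_force: [-0.5, -0.2, -0.0]
grip_width: 0.035
```

Call:
send_rows --series '[[[0, 0, -0.01], [0, 0, 0]], [[0, 0, -0.025], [0, 0, 0]], [[0, 0, -0.04], [0, 0, 0]], [[0, 0, -0.035], [0, 0, 0]], [[0, 0, -0.01], [0, 0, 0]], [[0, 0, 0], [0, 0, 0]], [[0, 0, 0], [0, 0, 0]]]'

```text
clock: 31.0
tcp_pos: [0.5696, -0.0989, 0.1779]
orientation: [-3.135, -0.206, 0.003]
contact_force: [-0.0, -0.1, -0.3]
grip_width: 0.0351
```

```bash
python3 snap.py wrist w22; python3 - <<'E'
from h import *
to([.425,-.155,.17],7.5)
G=(0,255,0)
overlay("w22",[(.571,-.0993,.056,.0275,G),(.571,-.0993,.075,.01,(255,0,0)),(.425,-.155,.082,.024,G),(.425,-.155,0,.027,G)],"o22",(20,60,420,360),2)
E
```

```text
t 31.05 tcp [ 0.5696 -0.0989  0.1778] yaw 7.51 tilt [-0.0024  0.     -1.    ] q [-0.3522  0.4154  0.5397  1.8721 -0.2619  0.927   0.4402]
shift [ 0.     -0.     -0.0001] rows@40mm 0.003392420102067164 F [ 0.3144  0.6895 -0.2329] w 0.0351
t 31.05 tcp [ 0.5696 -0.0989  0.1778] yaw 7.51 tilt [-0.0024  0.     -1.    ] q [-0.3522  0.4154  0.5397  1.8721 -0.2619  0.927   0.4402]
shift [-0.1507  0.0367  0.0081] rows@40mm 3.882145267980952 F [ 0.3144  0.6895 -0.2329] w 0.0351
turn units about tool z 0.0010110261314025593
```

View pics/o22.png

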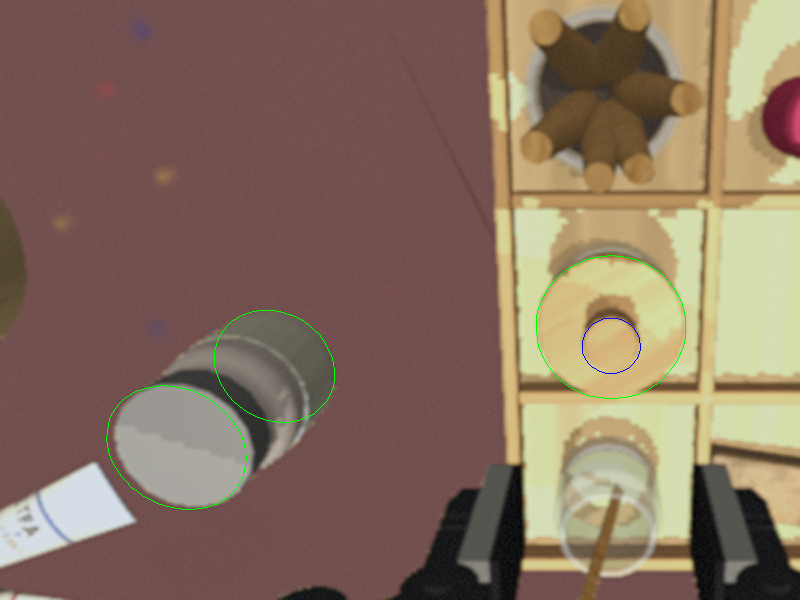

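Call:
send_rows --series '[[[-0.015, 0.003, 0], [0, 0, 0]], [[-0.033, 0.008, 0], [0, 0, 0]], [[-0.037, 0.009, 0], [0, 0, 0]], [[-0.035, 0.009, 0.01], [0, 0, 0]], [[-0.022, 0.006, 0.02], [0, 0, 0]], [[-0.008, 0.0015, 0.01], [0, 0, 0]], [[0, 0, 0], [0, 0, 0]], [[0, 0, 0], [0, 0, 0]]]' --fingers 0

```text
clock: 32.05
tcp_pos: [0.4277, -0.1547, 0.1395]
orientation: [3.134, 0.207, 0.002]
contact_force: [0.9, 0.1, 0.8]
grip_width: 0.0852
```

```bash
python3 snap.py wrist w23; python3 - <<'E'
from h import *
to([.4255,-.155,.052],7.5)
G=(0,255,0)
overlay("w23",[(.4255,-.155,.082,.024,G),(.4255,-.155,0,.027,(255,0,0))],"o23",(170,80,470,380),2)
E
```

```text
t 32.1 tcp [ 0.4279 -0.1547  0.1396] yaw 7.56 tilt [ 0.0013 -0.0004 -1.    ] q [-0.2846  0.2674  0.5782  2.1833 -0.2151  0.743   0.5685]
shift [-0.0001  0.      0.0001] rows@40mm 0.0036039424108263783 F [-0.4746 -0.5044  0.4807] w 0.0855
t 32.1 tcp [ 0.4279 -0.1547  0.1396] yaw 7.56 tilt [ 0.0013 -0.0004 -1.    ] q [-0.2846  0.2674  0.5782  2.1833 -0.2151  0.743   0.5685]
shift [-0.0025 -0.      0.0876] rows@40mm 2.190258198676015 F [-0.4746 -0.5044  0.4807] w 0.0855
turn units about tool z 0.012547507524362799
```

View pics/o23.png

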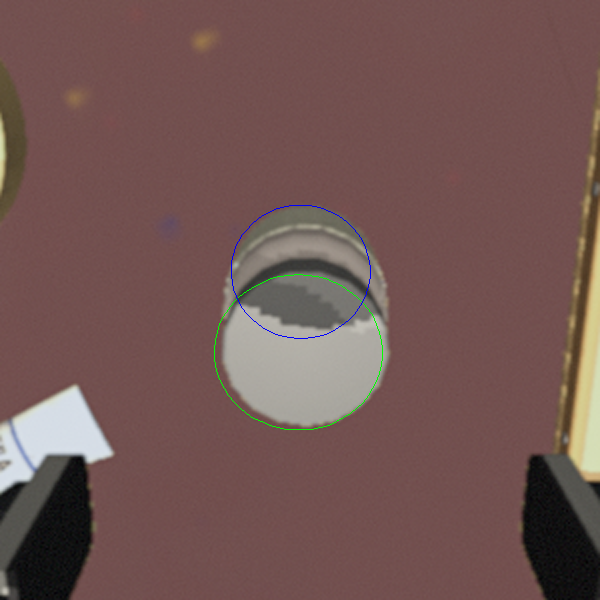

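Call:
send_rows --series '[[[-0.001, 0, 0.02], [0, 0, 0]], [[0, 0, 0.035], [0, 0, 0]], [[0, 0, 0.025], [0, 0, 0]], [[0, 0, 0.0075], [0, 0, 0]], [[0, 0, 0], [0, 0, 0]]]'

```text
clock: 32.72
tcp_pos: [0.4261, -0.1551, 0.0518]
orientation: [3.135, 0.206, 0.0]
contact_force: [-0.4, 0.0, 0.0]
grip_width: 0.0854
```

Call:
send_rows --series '[[[0, 0, 0], [0, 0, 0]], [[0, 0, 0], [0, 0, 0]], [[0, 0, 0], [0, 0, 0]], [[0, 0, 0], [0, 0, 0]], [[0, 0, 0], [0, 0, 0]]]' --fingers 255 --grip_force 40

```text
clock: 33.35
tcp_pos: [0.4265, -0.1551, 0.0526]
orientation: [-3.135, -0.206, -0.003]
contact_force: [-0.9, 0.7, 6.8]
grip_width: 0.0474
```

Call:
send_rows --series '[[[0, 0, -0.008], [0, 0, 0]], [[0, 0, -0.012], [0, 0, 0]], [[0, 0, -0.01], [0, 0, 0]], [[0, 0, 0], [0, 0, 0]], [[0, 0, 0], [0, 0, 0]], [[0, 0, 0], [0, 0, 0]]]'

```text
clock: 34.1
tcp_pos: [0.4252, -0.1549, 0.0813]
orientation: [-3.135, -0.206, 0.001]
contact_force: [0.1, 0.6, -0.7]
grip_width: 0.0472
```

```bash
cat > weigh.py <<'E'
from h import *
from bench import r,grab_frame
F=[]
for i in range(8):
    F.append(r.get_obs()["contact_force"]); f=grab_frame("wrist")
F=np.array(F); print(F.mean(0),F.std(0)/8**.5)
cv2.imwrite("pics/weigh.png",f["frame"][:,:,::-1]); to([0.425,-.155,.052])
E
python3 weigh.py
```

```text
[ 0.0288 -0.0078 -0.5827] [0.1225 0.2668 0.1495]
t 34.5 tcp [ 0.4255 -0.1551  0.0815] yaw 7.5 tilt [-0.0001 -0.     -1.    ] q [-0.2181  0.3785  0.5175  2.2254 -0.3254  0.6085  0.6694]
shift [-0.0005 -0.0001  0.0295] rows@40mm 0.7383468951067057 F [ 0.3973  0.7052 -0.3284] w 0.0474
```

View pics/weigh.png

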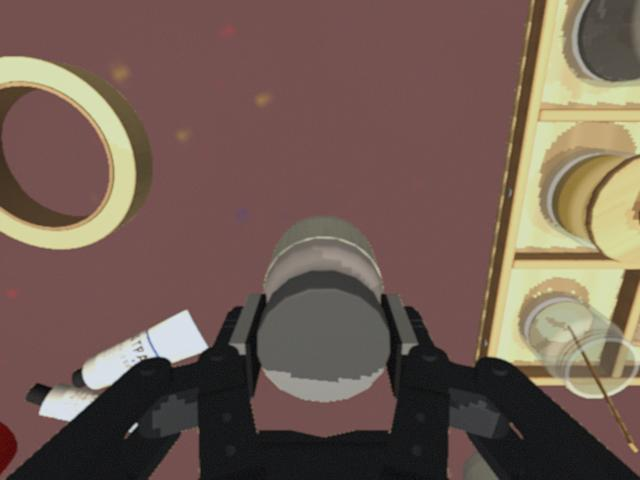

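Call:
send_rows --series '[[[0, 0, 0.012], [0, 0, 0]], [[0, 0, 0.011], [0, 0, 0]], [[0, 0, 0.005], [0, 0, 0]], [[0, 0, 0.001], [0, 0, 0]], [[0, 0, 0], [0, 0, 0]]]'

```text
clock: 35.12
tcp_pos: [0.4248, -0.155, 0.0526]
orientation: [-3.134, -0.205, 0.002]
contact_force: [-4.0, 1.0, 11.2]
grip_width: 0.0472
```

Call:
send_rows --series '[[[0, 0, 0], [0, 0, 0]], [[0, 0, 0], [0, 0, 0]], [[0, 0, 0], [0, 0, 0]]]' --fingers 60

```text
clock: 35.5
tcp_pos: [0.4255, -0.155, 0.0524]
orientation: [3.135, 0.206, -0.0]
contact_force: [0.6, 0.5, -0.3]
grip_width: 0.0655
```

Call:
send_rows --series '[[[0, 0, -0.01], [0, 0, 0]], [[0, 0, -0.025], [0, 0, 0]], [[0, 0, -0.04], [0, 0, 0]], [[0, 0, -0.04], [0, 0, 0]], [[0.01, -0.01, -0.03], [0, 0, 0]], [[0.018, -0.035, 0], [0, 0, 0]], [[0.022, -0.043, 0], [0, 0, 0]], [[0.022, -0.044, 0], [0, 0, 0]], [[0.022, -0.044, 0], [0, 0, 0]], [[0.022, -0.044, 0], [0, 0, 0]], [[0.022, -0.044, 0], [0, 0, 0]], [[0.022, -0.044, 0], [0, 0, 0]], [[0.018, -0.036, 0], [0, 0, 0]], [[0.009, -0.02, 0], [0, 0, 0]], [[0.003, -0.005, 0], [0, 0, 0]], [[0, 0, 0], [0, 0, 0]], [[0, 0, 0], [0, 0, 0]]]' --fingers 60

```text
clock: 37.62
tcp_pos: [0.5657, 0.2336, 0.1978]
orientation: [3.135, 0.202, -0.0]
contact_force: [-1.3, -0.2, 0.2]
grip_width: 0.0658
```

```bash
python3 snap.py wrist w24; python3 - <<'E'
from h import *
to([.566,.24,.052],7.5)
G=(0,255,0)
overlay("w24",[(.566,.24,.082,.024,G),(.566,.24,0,.027,(255,0,0))],"o24",(170,80,470,380),2)
E
python3 snap.py top t24
```

```text
t 37.67 tcp [0.5657 0.2338 0.1978] yaw 7.37 tilt [-0.0001 -0.0003 -1.    ] q [-0.8242  0.4313  0.4397  1.7696 -0.2144  0.9883 -0.1725]
shift [-0.0001  0.0002  0.    ] rows@40mm 0.006311288870418505 F [-0.0068 -0.433  -0.347 ] w 0.0657
t 37.67 tcp [0.5657 0.2338 0.1978] yaw 7.37 tilt [-0.0001 -0.0003 -1.    ] q [-0.8242  0.4313  0.4397  1.7696 -0.2144  0.9883 -0.1725]
shift [ 0.0011 -0.0061  0.1458] rows@40mm 3.64927147427051 F [-0.0068 -0.433  -0.347 ] w 0.0657
turn units about tool z -0.026677256697848862
t 37.73 tcp [0.5657 0.2341 0.1978] yaw 7.39 tilt [-0.0001 -0.0002 -1.    ] q [-0.8243  0.4314  0.4393  1.7694 -0.2144  0.9882 -0.1726]
shift [-0.      0.0003 -0.0001] rows@40mm 0.007143245287832196 F [ 0.3905 -0.1417 -0.0285] w 0.0652
```

View pics/o24.png

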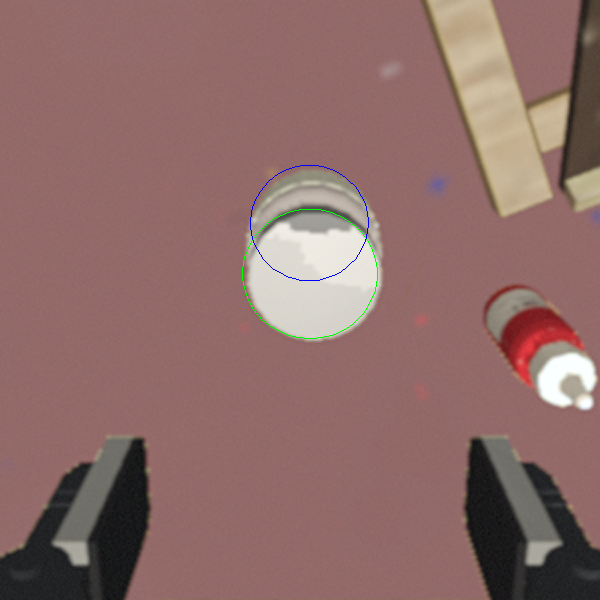

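View pics/t24.png

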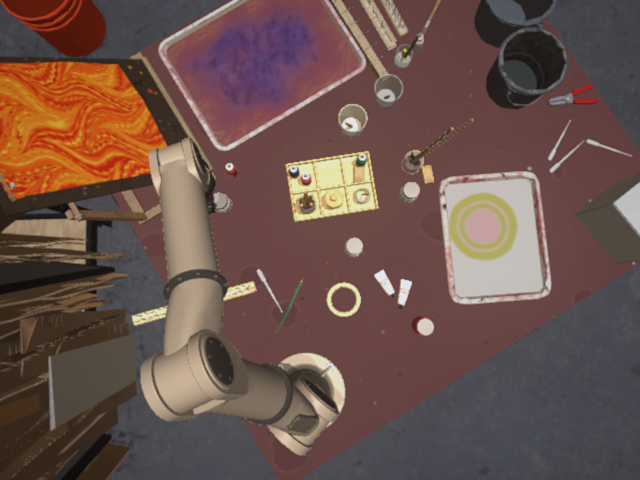

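Call:
send_rows --series '[[[0.002, -0.0054, 0.02], [0, 0, 0]], [[0, 0, 0.035], [0, 0, 0]], [[0, 0, 0.035], [0, 0, 0]], [[0, 0, 0.03], [0, 0, 0]], [[0, 0, 0.018], [0, 0, 0]], [[0, 0, 0.008], [0, 0, 0]], [[0, 0, 0], [0, 0, 0]]]'

```text
clock: 38.6
tcp_pos: [0.5671, 0.2412, 0.0515]
orientation: [3.135, 0.205, -0.0]
contact_force: [-0.2, 0.1, 0.7]
grip_width: 0.0651
```

Call:
send_rows --series '[[[0, 0, 0], [0, 0, 0]], [[0, 0, 0], [0, 0, 0]], [[0, 0, 0], [0, 0, 0]], [[0, 0, 0], [0, 0, 0]]]' --fingers 255 --grip_force 40

```text
clock: 39.1
tcp_pos: [0.5676, 0.2415, 0.0528]
orientation: [-3.134, -0.205, -0.002]
contact_force: [-1.8, -1.0, 6.7]
grip_width: 0.0472
```

Call:
send_rows --series '[[[0, 0, -0.008], [0, 0, 0]], [[0, 0, -0.012], [0, 0, 0]], [[0, 0, -0.01], [0, 0, 0]], [[0, 0, 0], [0, 0, 0]], [[0, 0, 0], [0, 0, 0]], [[0, 0, 0], [0, 0, 0]]]'

```text
clock: 39.85
tcp_pos: [0.5667, 0.2411, 0.0812]
orientation: [3.135, 0.206, -0.001]
contact_force: [-0.8, 0.5, -1.9]
grip_width: 0.047
```

```bash
python3 weigh.py
```

```text
[-0.1602  0.1358 -2.5861] [0.1718 0.093  0.1208]
t 40.25 tcp [0.567  0.2412 0.0815] yaw 7.5 tilt [-0.0001 -0.0001 -1.    ] q [-0.7812  0.5816  0.3777  1.8401 -0.2938  0.775  -0.1173]
shift [-0.1925  0.3743  0.0295] rows@40mm 10.547559686012537 F [ 0.0973 -0.1787 -3.4179] w 0.0473
```

View pics/weigh.png

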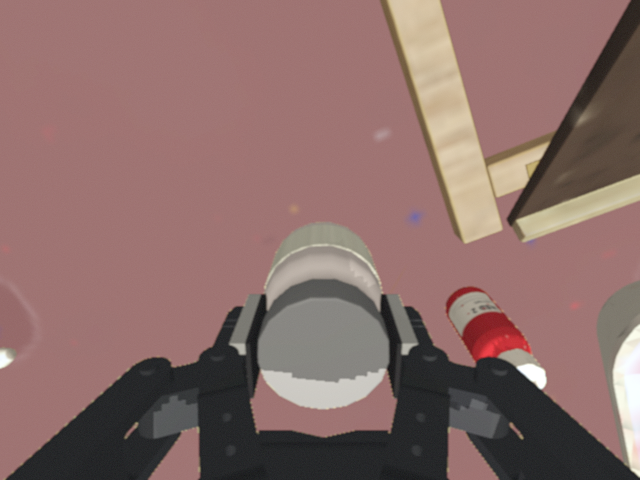

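Call:
send_rows --series '[[[0, 0, -0.02], [0, 0, 0]], [[0, 0, -0.035], [0, 0, 0]], [[0, 0, -0.04], [0, 0, 0]], [[0.001, 0.008, -0.025], [0, 0, 0]], [[0.004, 0.03, 0], [0, 0, 0]], [[0.006, 0.045, 0], [0, 0, 0]], [[0.006, 0.045, 0], [0, 0, 0]], [[0.006, 0.045, 0], [0, 0, 0]], [[0.006, 0.045, 0], [0, 0, 0]], [[0.006, 0.045, 0], [0, 0, 0]], [[0.006, 0.042, 0], [0, 0, 0]], [[0.004, 0.025, 0], [0, 0, 0]], [[0.001, 0.008, 0], [0, 0, 0]], [[0, 0, 0], [0, 0, 0]], [[0, 0, 0], [0, 0, 0]]]'

```text
clock: 42.12
tcp_pos: [0.6567, -0.0858, 0.2017]
orientation: [-3.133, -0.209, 0.0]
contact_force: [-0.4, 0.1, -2.9]
grip_width: 0.0469
```

```bash
python3 snap.py wrist w25; python3 - <<'E'
from h import *
to([.6565,-.0885,.0585],7.5)
E
python3 snap.py side s25
```

```text
t 42.17 tcp [ 0.6567 -0.0858  0.2017] yaw 7.64 tilt [-0.0002  0.0011 -1.    ] q [-0.3074  0.52    0.4914  1.6427 -0.2752  1.0485  0.4007]
shift [-0.     -0.     -0.0001] rows@40mm 0.0017027933436463505 F [ 0.4113 -0.1303 -3.6286] w 0.047
t 42.17 tcp [ 0.6567 -0.0858  0.2017] yaw 7.64 tilt [-0.0002  0.0011 -1.    ] q [-0.3074  0.52    0.4914  1.6427 -0.2752  1.0485  0.4007]
shift [-0.0005  0.0028  0.1431] rows@40mm 3.5794211521164403 F [ 0.4113 -0.1303 -3.6286] w 0.047
turn units about tool z 0.027707318058719465
t 42.23 tcp [ 0.6567 -0.0861  0.2016] yaw 7.63 tilt [-0.0002  0.0008 -1.    ] q [-0.3073  0.5202  0.4916  1.6427 -0.2751  1.0484  0.4008]
shift [ 0.     -0.0003 -0.0001] rows@40mm 0.007051249638942374 F [-0.3707  0.0734 -2.6062] w 0.047
```

View pics/w25.png

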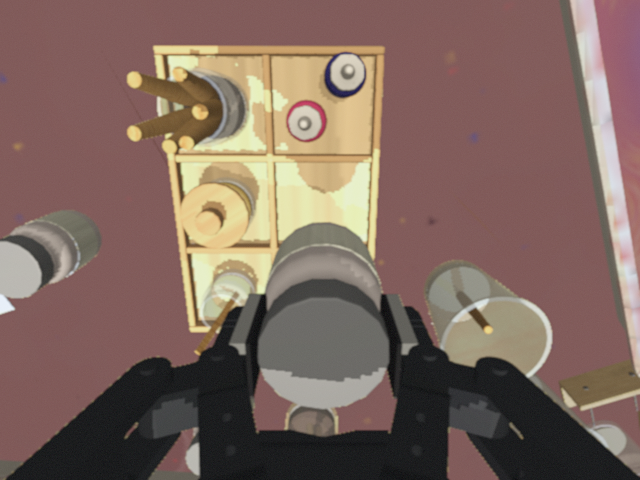

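View pics/s25.png

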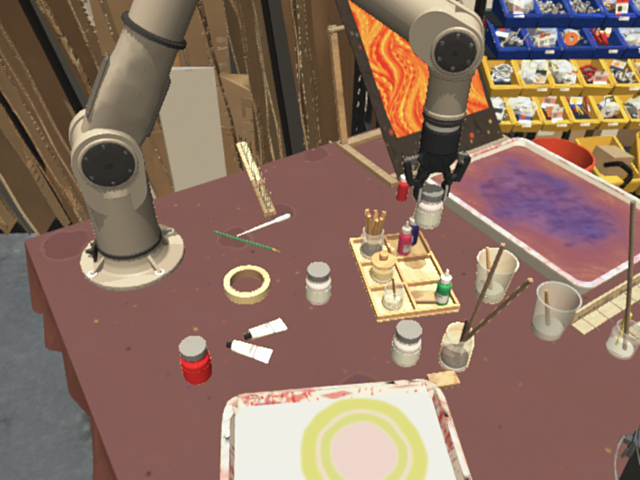

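```bash
python3 - <<'E'
from h import *
f=load("w25.npz"); a=np.radians(7.5)
for p in [(270,157),(378,155),(272,247),(373,240),(383,50),(266,50)]:
    P=plane(f,*p,.02,f);d=P[:2]-[.615,-.095]; print(p,P,d[0]*np.cos(a)+d[1]*np.sin(a), -d[0]*np.sin(a)+d[1]*np.cos(a))
E
```

```text
(270, 157) [ 0.6068 -0.0518  0.02  ] -0.00251558096059969 0.04395138624919257
(378, 155) [ 0.6973 -0.0379  0.02  ] 0.08906034300243386 0.04591235063567039
(272, 247) [ 0.6158 -0.133   0.02  ] -0.004134050132965264 -0.03782369265553104
(373, 240) [ 0.7066 -0.1139  0.02  ] 0.08831916476838061 -0.030693948188927407
(383, 50) [0.6866 0.0421 0.02  ] 0.08892552573731569 0.1266225636802093
(266, 50) [0.5964 0.03   0.02  ] -0.0021476313670280786 0.12634286709494244
```

Call:
send_rows --series '[[[0, 0.0025, 0.02], [0, 0, 0]], [[0, 0, 0.035], [0, 0, 0]], [[0, 0, 0.035], [0, 0, 0]], [[0, 0, 0.025], [0, 0, 0]], [[0, 0, 0.015], [0, 0, 0]], [[0, 0, 0.007], [0, 0, 0]], [[0, 0, 0.004], [0, 0, 0]], [[0, 0, 0], [0, 0, 0]], [[0, 0, 0], [0, 0, 0]]]'

```text
clock: 43.35
tcp_pos: [0.6576, -0.0904, 0.0614]
orientation: [3.135, 0.206, 0.002]
contact_force: [-0.2, -0.3, -3.2]
grip_width: 0.0468
```

```bash
python3 snap.py wrist w26; python3 - <<'E'
from h import *
to([.657,-.0885,.0585],7.5)
E
```

```text
t 43.4 tcp [ 0.6576 -0.0904  0.0614] yaw 7.5 tilt [ 0.0013  0.     -1.    ] q [-0.2472  0.682   0.4171  1.7309 -0.3626  0.8043  0.4719]
shift [ 0.0001  0.     -0.    ] rows@40mm 0.0022181941445215776 F [ 0.5003  0.1628 -2.7045] w 0.0471
t 43.4 tcp [ 0.6576 -0.0904  0.0614] yaw 7.5 tilt [ 0.0013  0.     -1.    ] q [-0.2472  0.682   0.4171  1.7309 -0.3626  0.8043  0.4719]
shift [-0.0003 -0.002   0.0029] rows@40mm 0.08721980589134833 F [ 0.5003  0.1628 -2.7045] w 0.0471
turn units about tool z 0.00015233476757998688
```

View pics/w26.png

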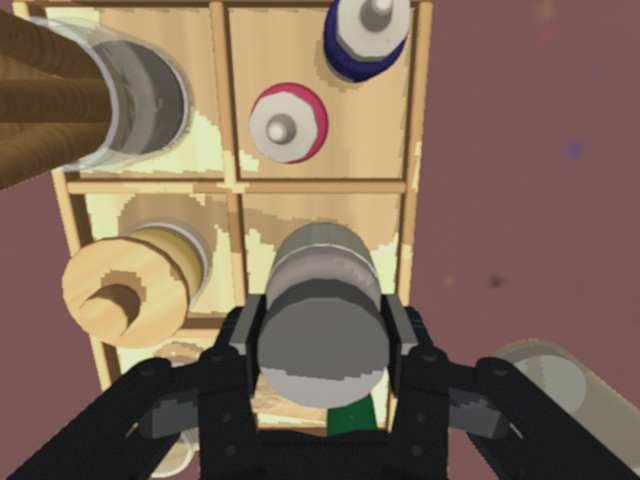

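Call:
send_rows --series '[[[0, -0.001, 0.0015], [0, 0, 0]], [[0, 0, 0.0013], [0, 0, 0]], [[0, 0, 0], [0, 0, 0]]]'

```text
clock: 43.78
tcp_pos: [0.6572, -0.0893, 0.0589]
orientation: [-3.134, -0.205, -0.001]
contact_force: [-2.6, 0.7, 5.6]
grip_width: 0.047
```

Call:
send_rows --series '[[[0, 0, 0], [0, 0, 0]], [[0, 0, 0], [0, 0, 0]], [[0, 0, 0], [0, 0, 0]]]' --fingers 80

```text
clock: 44.15
tcp_pos: [0.657, -0.0894, 0.0578]
orientation: [3.135, 0.205, 0.0]
contact_force: [-0.2, 0.3, -0.3]
grip_width: 0.0585
```

Call:
send_rows --series '[[[0, 0, -0.01], [0, 0, 0]], [[0, 0, -0.025], [0, 0, 0]], [[0, 0, -0.04], [0, 0, 0]], [[0, 0, -0.04], [0, 0, 0]], [[0, 0, -0.03], [0, 0, 0]], [[-0.02, 0, -0.02], [0, 0, 0]], [[-0.04, 0, 0], [0, 0, 0]], [[-0.04, 0, 0], [0, 0, 0]], [[-0.03, 0, 0], [0, 0, 0]], [[0, 0, 0], [0, 0, 0]], [[0, 0, 0], [0, 0, 0]]]'

```text
clock: 45.52
tcp_pos: [0.529, -0.1062, 0.2235]
orientation: [-3.135, -0.206, -0.003]
contact_force: [-0.6, 0.6, -0.3]
grip_width: 0.0585
```

```bash
python3 snap.py wrist w27; python3 snap.py side s27; python3 snap.py top t27; python3 - <<'E'
from h import *
s=load("s27.npz");cv2.imwrite("pics/s27c.png",crop(s["frame"][:,:,::-1],260,140,500,390,2.3))
E
```

```text
t 45.58 tcp [ 0.5292 -0.106   0.2233] yaw 7.54 tilt [ 0.0013 -0.0001 -1.    ] q [-0.3627  0.2848  0.5415  1.9181 -0.175   0.9835  0.3898]
shift [-0.0002  0.0001 -0.0002] rows@40mm 0.008085308199000671 F [0.1811 0.9621 0.5827] w 0.0589
t 45.62 tcp [ 0.5292 -0.106   0.2231] yaw 7.55 tilt [ 0.0009 -0.0003 -1.    ] q [-0.3627  0.2852  0.5414  1.918  -0.1749  0.9835  0.3899]
shift [ 0.      0.     -0.0002] rows@40mm 0.005052170481416735 F [-0.1993  0.8846 -0.0922] w 0.0584
t 45.67 tcp [ 0.529  -0.1061  0.2229] yaw 7.54 tilt [ 0.0006 -0.0004 -1.    ] q [-0.3626  0.2854  0.5415  1.9182 -0.1749  0.9835  0.3899]
shift [ 0.0002 -0.0001 -0.0002] rows@40mm 0.0059587741556527355 F [-0.1071 -0.3069  0.3264] w 0.0582
```

View pics/w27.png

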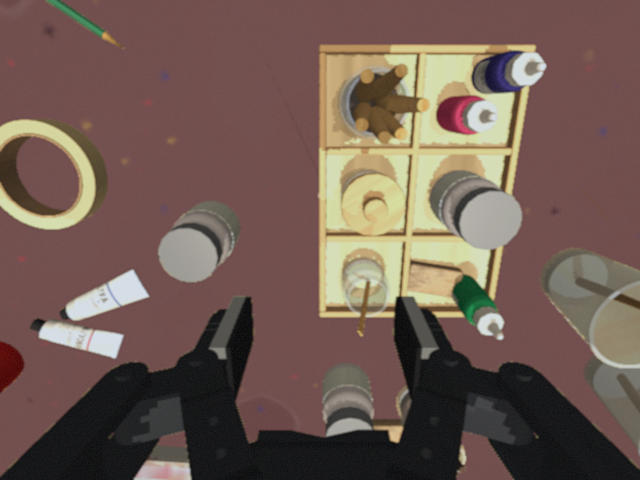

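View pics/s27c.png

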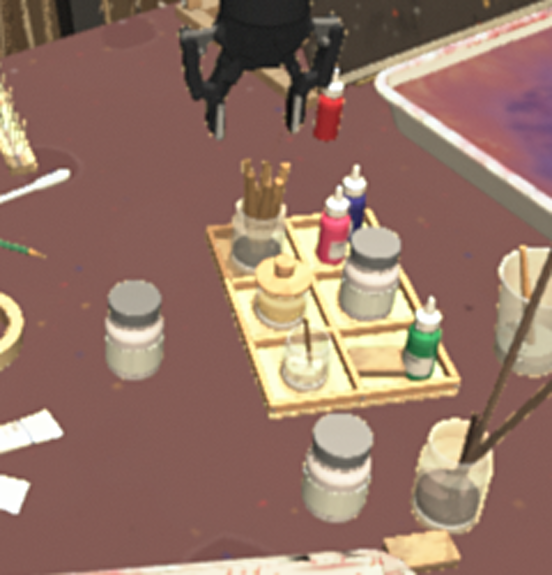

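View pics/t27.png

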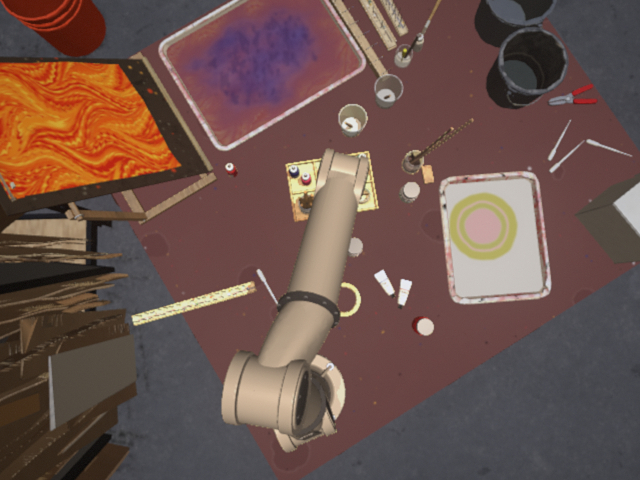

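```bash
python3 -c "
from bench import r
print(r.hand_in())"
```

```text
the job is handed in; nothing more can be done
None
```

The caddy is packed as asked, and I handed the job in at about 46 s of the 134 s allowed. The hand-in gave no verdict.

**Front row:** I placed the stick jar in the right bay, then the brush jar in the left bay, then the low jar between them. The lid went on the low jar last. In the final wrist and side views all three jars stand upright in their bays, and the lid sits centred with its plug in the mouth.

**Full jar:** I lifted two of the three white jars to weigh them.
- The one in front of the caddy weighed about 0.06 kg, a little over the listed range for an empty one. I took it as empty and put it back.
- The left one weighed about 0.26 kg, so it is the full one. It now stands in the bay directly behind the low jar.
- I never lifted the third, near the twig jar; I counted it as empty because only one is full.

**Left alone:** The two empty white jars stand upright on the table. The twig jar, the dropper bottle and the red look-alike look unmoved in the last images, and the gripper was well clear of everything at the end.

**Checks that disagreed:** Position estimates from different views differed by 1–3 mm for the caddy and the jars, which is within the clearances. The highest contact force I saw reported was about 12 N. No final check failed.

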